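# Put the bench supplies away in two stacks

## Task

Tidy the soldering supplies into the two metal holders. In the round holder put the tape roll, flat, and centred on it the round tin; in the rectangular holder put the large parts box, on that the small card box, and on that the small parts box, each centred on the one below, with their long sides running the same way as the holder's. Leave the solder reel and the torch standing where they are.

Things in the scene. Friction and masses are not known exactly. Their poses are not given: they have to be found in the camera images.
- tape_centre (a point): roll of black tape lying flat, 56 mm across and 19 mm high; point at its centre, half-way up (9.5 mm above its underside); z up. Its centre hole is closed for all purposes: things stand on its flat top. About 50 g
- tin_centre (a point): flat round screw tin, closed, 47 mm across and 23 mm high; point at its centre, half-way up (11.5 mm above its underside); z up. About 55 g
- carton_centre (a point): small closed card box, 35 mm along its x, 59 mm along its y (its long side), 22 mm high; point at its centre, half-way up (11 mm above its underside); z up. About 30 g
- big_box_centre (a point): large parts box: black box with a flat grey lid, closed, 62 mm along its x (long side), 50 mm along its y, 22 mm high; point at its centre, half-way up (11 mm above its underside); z up. About 70 g
- small_box_centre (a point): small parts box: same make as the large one (black with a flat grey lid, closed), 40 mm along its x (long side), 26 mm along its y, 16 mm high; point at its centre, half-way up (8 mm above its underside); z up. About 25 g
- round_holder_floor (a point): round shallow grey metal holder on a thick base, fixed, standing on the flat black tool wallet (7 mm thick) that lies on the table; 78 mm outside; flat inner floor 72 mm across, 23 mm above the wallet (30 mm above the table); rim 3 mm thick, its top 5 mm above the inner floor. Point at the centre of the inner floor; z up
- square_holder_floor (a point): rectangular shallow grey metal holder on a thick base, fixed, standing on the flat black tool wallet (7 mm thick) that lies on the table; 82 mm along its x and 70 mm along its y outside; flat inner floor 76 by 64 mm, 23 mm above the wallet (30 mm above the table); rim 3 mm thick, its top 5 mm above the inner floor. Point at the centre of the inner floor; x along its long side, z up
- spool_centre (a point): bystander: loose reel of solder standing on its flange, 55 mm across, 42 mm high, a wire end sticking out up to 20 mm to one side; point on the reel's axis 18 mm above the table
- torch_centre (a point): bystander: loose grey pocket torch standing upright on its head behind the other things, 43 mm across, 122 mm high; point on its axis 60 mm above the table
Not all that is in view belongs to the job. Leave any blue look-alike of the part that bears small_box_centre alone. Leave any blue look-alike of the part that bears tape_centre alone.

How it is judged (in metres and radians):
At the end, for the whole second after the job is handed in: Tape on the round holder's floor, tin on tape; large box on the rectangular holder's floor, card box on it, small box on that: centres within 12 mm (large box 13), heights within 4 mm of resting, level within 7 degrees, long sides parallel within 20 degrees, all released and at rest (horizontal distance between tape_centre and round_holder_floor below 0.012 m and z of tape_centre in the frame of round_holder_floor between 0.0055 and 0.0135 m and horizontal distance between tin_centre and tape_centre below 0.012 m and z of tin_centre in the frame of tape_centre between 0.017 and 0.025 m and horizontal distance between big_box_centre and square_holder_floor below 0.013 m and z of big_box_centre in the frame of square_holder_floor between 0.007 and 0.015 m and horizontal distance between carton_centre and big_box_centre below 0.012 m and z of carton_centre in the frame of big_box_centre between 0.018 and 0.026 m and horizontal distance between small_box_centre and carton_centre below 0.012 m and z of small_box_centre in the frame of carton_centre between 0.015 and 0.023 m and angle between each of tape_centre, tin_centre, carton_centre, big_box_centre, small_box_centre's own z axis and vertical below 0.12 rad and angle between the x axis of big_box_centre and the x axis of square_holder_floor, either way round below 0.35 rad and angle between the y axis of carton_centre and the x axis of big_box_centre, either way round below 0.35 rad and angle between the x axis of small_box_centre and the y axis of carton_centre, either way round below 0.35 rad and linear speed of each of tape, tin, carton, big_box, small_box below 0.02 m/s); the robot touches nothing.
It fails at once if the solder reel is pushed more than 25 mm (distance of spool_centre from where it was at the start of the episode above 0.025 m).
It fails at once if the torch is pushed more than 25 mm or knocked over (distance of torch_centre from where it was at the start of the episode above 0.025 m).
It also fails if it takes over 122 s, if anything falls off the work surface, if the arm or the gripper's body presses on something with over 40 N, if the wrist force passes 120 N, or if a joint passes its speed limit or range.

## Robot

A 7-joint arm with a two-finger parallel gripper is mounted at the origin on the work surface; the furniture and walls round the work are solid. World frame = base frame: x ahead of the robot, y to its left, z up, the work surface at z = 0. Lengths are in mm, angles in degrees, forces in N, time in s.
With the tool pointing down it reaches from about 425 to 875 mm from the base axis. Payload 9.9 kg.
Tool frame: the origin (TCP) lies at the very end of the fingers, on their centre line; the grasp point (between the pads) lies 19 mm behind it; y points along the fingers, z is the direction in which the jaws open and shut, and the axes are right-handed (so a half turn about y gives the same grasp; the last joint's range is limited). The gripper opens to 85 mm and grips with 20 to 120 N. Pads are 22 mm wide; open, the fingers measure 114 mm over their backs; the gripper's body (76 mm by 85 mm) begins 54 mm behind the grasp point. The pads swing forward as they close: fully open they stand 13 mm farther back than shut.
Start: joints at [-75.275, 32.985, 1.427, 82.34, -0.859, 64.687, -3.237], TCP at [225.606, 636.185, 231.289] pointing down, gripper open.
Joint ranges: [-157.87, 157.87], [-19.46, 123.44], [-87.15, 90], [11.01, 140.99], [-62.26, 242.26], [9.8, 113.94], [-161.44, 161.44]. Speed limits (degrees/s): [127.2, 127.2, 172.46, 172.46, 180, 180, 180].

## Interface

Orientations are given as a 3x3 rotation matrix whose columns are the frame's x, y, z axes.
In Python, from plant import get_state, eyes, bot gives the robot as it stands.
- The arm moves only by the tool carry_out, never from a script. Its argument "moves" is one flat list of numbers, 7 for each row, row after row: the shift along the tool's x, y, z each as a share of 300 mm, from -1 to 1, then the turn, a rotation vector about the tool's x, y, z each as a share of 60 degrees, from -1 to 1, then the opening, from -1 (shut) to 1 (fully open), so that 0 is half open. In form: [dx, dy, dz, rx, ry, rz, fingers, dx, dy, dz, rx, ry, rz, fingers, ...]. A call has 1 to 10 rows; each row is the pose to reach, as a shift and turn from the pose measured when the call began, along the tool's axes at that moment; what a row does not reach only later rows make up. A row lasts 1/8 s, in which the tool goes at most 62.5 mm and 10.7 degrees, less where a joint would pass 70% of its speed; a pose out of reach is approached as far as the arm can. A call with a number of a shift or a turn outside -1 to 1 is refused whole. A call with a gripper value outside its range is refused whole. The fingers move at their own pace and stop on an object; "grip_force" is the grip in N (left out, the last holds). Time passes only in rows, so rows that repeat a pose let the fingers close. It gives the time, the measured TCP pose, the force and the opening at its end, in the units of the state.
- get_state(): the state, without advancing time (a new reading comes with each control period).
- eyes.capture(name): name is "side" or "top" or "wrist"; returns (picture, depth): 480x640x3 uint8, red, green, blue; 480x640 float32, mm along the optical axis (not along the pixel's ray), 0 where there is no reading.
- eyes.camera_params(name): a dict with "mtx" (3x3 intrinsics, pixels), "rvec" (rotation vector, rad) and "tvec" (3), from world to camera coordinates, as OpenCV has them; the wrist camera has in their place "hand_eye" (4x4, takes a point from camera to tool coordinates, whose origin is the TCP and whose axes are the tool frame's). Camera axes: x right, y down, z forward; pixel columns grow to the right and rows downward; lengths in mm; the calibration is good to about 2 mm. The wrist camera is an equidistant fisheye: a pixel r from the principal point sees the ray r / f radians off the axis. A picture is of the moment at which its call begins: read the wrist's pose just before it. camera_params takes no time and is no camera call.
- bot.hand_in(): hands the job in, once; it reports no verdict.
The state is a dict: "t": time; "q": joint angles; "qd": joint speeds; "joint_torque": joint torques, N m; "tool_pos": TCP position; "eef_rot": TCP orientation; "force": force on the tool from outside, world axes, zero at the start; "moment": the same for the moment, N m; "opening": finger opening in mm.
Only numpy, scipy, OpenCV 4.12 (cv2) and the standard library are available. Lean on these libraries where they do the work, as an engineer would, in place of code of your own. Each camera call takes 0.05 s, during which the arm holds its last target.

## Working session

There is one attempt and no reset: what is moved stays moved. The work goes in short steps, Python scripts to look and compute and a tool call to move; the robot and the scene stay as the last step left them, time stands still between calls to the robot, and variables do not carry over. Pictures are saved under pics/ and viewed, and the job is handed in when it is done.

Besides the shell and the picture viewer there is one more tool, called after "Emit:" as name(argument=value, ...) on one line, values as JSON. carry_out: Moves the arm, as the interface text tells. Its arguments: {"type":"object","properties":{"moves":{"type":"array"},"grip_force":{"type":"number"}},"required":["moves"]}

```bash
ls; mkdir -p pics; python3 - <<'E'
from plant import get_state, eyes, bot
import cv2,numpy as np
s=get_state();print(s)
for n in ("side","top","wrist"):
    p,d=eyes.capture(n)
    cv2.imwrite(f"pics/{n}0.png",p[:,:,::-1]); np.save(f"pics/{n}0.npy",d)
    np.save(f"pics/{n}0rgb.npy",p)
    print(n,eyes.camera_params(n), d.min(),d.max())
E
```

```text
pics
{'t': 0.0, 'q': array([-75.27423975,  33.03322512,   1.42164536,  82.38531339,
        -0.85924672,  64.68738244,  -3.23742237]), 'qd': array([-0.06324823,  0.13195501, -0.03284058, -0.08892005,  0.08248984,
        0.06459051,  0.03256809]), 'joint_torque': array([-1.89765155e-04, -7.65731835e+01,  2.25081414e+00, -2.85982221e+01,
        1.54417986e-02,  1.24616505e-02, -6.10046413e-06]), 'tool_pos': array([225.4485441 , 635.75963421, 230.44222544]), 'eef_rot': array([[ 9.42502832e-01, -4.87107826e-04,  3.34197806e-01],
       [-3.34198154e-01, -1.59180720e-03,  9.42501491e-01],
       [ 7.28786213e-05, -9.99998614e-01, -1.66307333e-03]]), 'force': array([ 0.20586398, -1.04266112,  0.37790801]), 'moment': array([ 0.02475058, -0.02325265,  0.00188362]), 'opening': 85.57623587766706}
side {'mtx': array([[585.69488778,   0.        , 312.37972698],
       [  0.        , 585.69488778, 245.25893536],
       [  0.        ,   0.        ,   1.        ]]), 'rvec': array([ 1.93038432, -0.28704632,  0.18224475]), 'tvec': array([-524.78393269,  109.53634105, 1095.86710727])} 0.0 3997.1917
top {'mtx': array([[467.44556938,   0.        , 323.21186951],
       [  0.        , 467.44556938, 239.25149803],
       [  0.        ,   0.        ,   1.        ]]), 'rvec': array([ 2.12272366, -2.14884591,  0.19312118]), 'tvec': array([ -22.02190649,  543.29973621, 1027.34065131])} 0.0 1988.9568
wrist {'mtx': array([[371.64829954,   0.        , 324.3891314 ],
       [  0.        , 371.64829954, 238.71204651],
       [  0.        ,   0.        ,   1.        ]]), 'hand_eye': array([[ 3.11328694e-04,  9.45821075e-01,  3.24688154e-01,
        -8.33719764e+01],
       [-1.24557033e-03, -3.24687551e-01,  9.45820513e-01,
        -1.43385253e+02],
       [ 9.99999176e-01, -6.98882996e-04,  1.07700212e-03,
        -1.35392824e+00],
       [ 0.00000000e+00,  0.00000000e+00,  0.00000000e+00,
         1.00000000e+00]])} 0.0 1930.5303
```

View pics/top0.png

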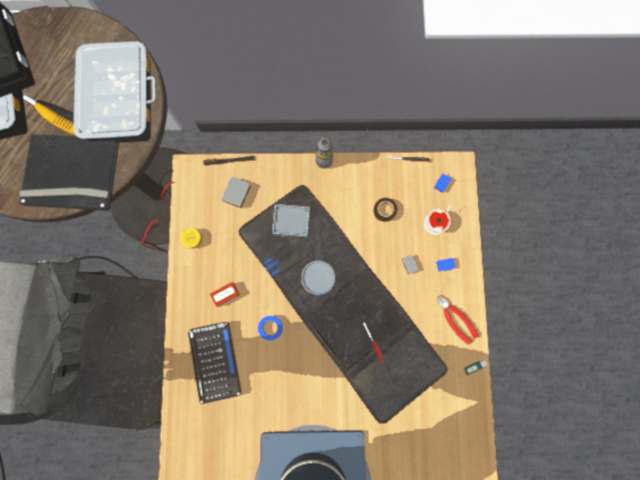

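View pics/side0.png

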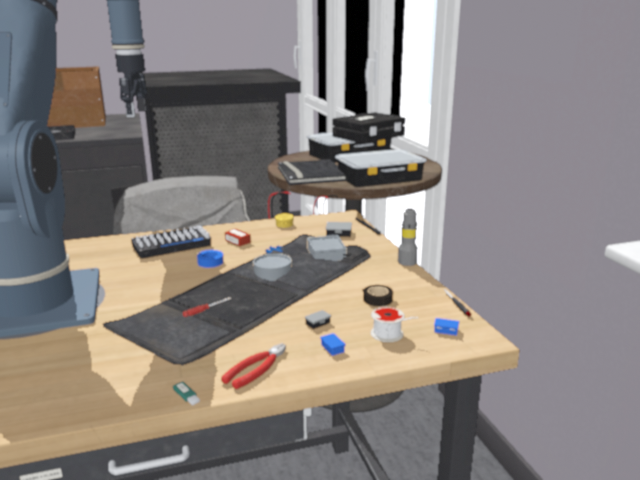

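View pics/wrist0.png

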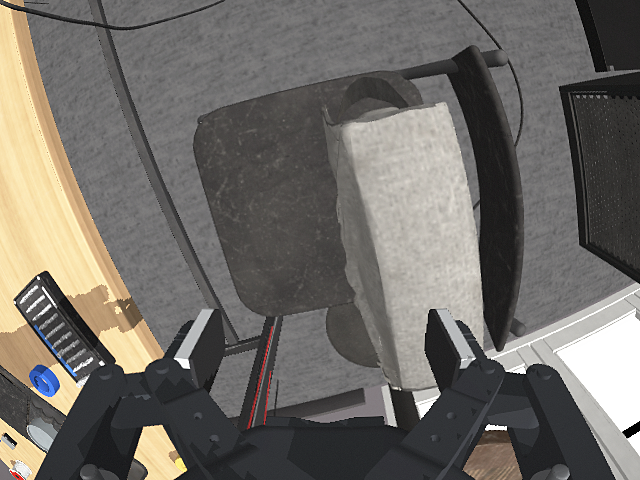

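```bash
cat > h.py <<'E'
import numpy as np,cv2
from plant import get_state, eyes, bot
def cam(n):
    c=eyes.camera_params(n);R=cv2.Rodrigues(c['rvec'])[0];return c['mtx'],R,c['tvec']
def proj(n,P):
    K,R,t=cam(n);return cv2.projectPoints(np.float64(P).reshape(-1,3),cv2.Rodrigues(R)[0],t,K,None)[0].reshape(-1,2)
def cloud(n,d):
    K,R,t=cam(n);v,u=np.mgrid[:d.shape[0],:d.shape[1]]
    c=np.stack([(u-K[0,2])/K[0,0]*d,(v-K[1,2])/K[1,1]*d,d],-1)
    w=(c-t)@R; w[d<=0]=np.nan; return w
E
python3 - <<'E'
from h import *
for n in('top','side'):
    K,R,t=cam(n);print(n,-R.T@t,proj(n,[[0,0,0],[225,636,231],[600,0,0]]))
d=np.load('pics/top0.npy');W=cloud('top',d)
for nm,(u,v) in dict(tape=(385,200),tapec=(385,209),tin=(190,238),carton=(225,294),big=(236,192),small=(411,265),rh=(318,277),sh=(292,220),spool=(437,221),torch=(324,145),table=(360,180),wal=(350,320),table2=(260,400),dec=(270,317)).items(): print(nm,W[v,u].round(1))
p=cv2.imread('pics/top0.png')
cv2.imwrite('pics/top0z.png',cv2.resize(p[130:350,165:495],(800,533),interpolation=cv2.INTER_CUBIC))
E
```

```text
top [ 359.73034237  -18.04530623 1105.15013879] [[313.1917826  486.45582525]
 [-47.1369998  401.88877031]
 [310.89696815 219.45113313]]
side [  228.46346608 -1089.13400979   499.91264859] [[ 31.90478204 303.80150367]
 [136.21627865 118.89690287]
 [335.89680518 264.78434728]]
tape [ 642.2 -178.6   16.6]
tapec [ 624.7 -180.7   -3.2]
tin [553.7 283.5  22.9]
carton [422.2 199.4  18.4]
big [664.5 178.2  21.3]
small [ 485.1 -234.9   11.8]
rh [457.7 -15.7  32.1]
sh [593.1  44.   27.8]
spool [ 584.9 -295.5   37.1]
torch [741.8 -32.4 121.3]
table [ 697.3 -121.2    1.1]
wal [359.4 -88.3  12.8]
table2 [183.2 119.   -2.9]
dec [368.5  95.6  15.9]
```

View pics/top0z.png

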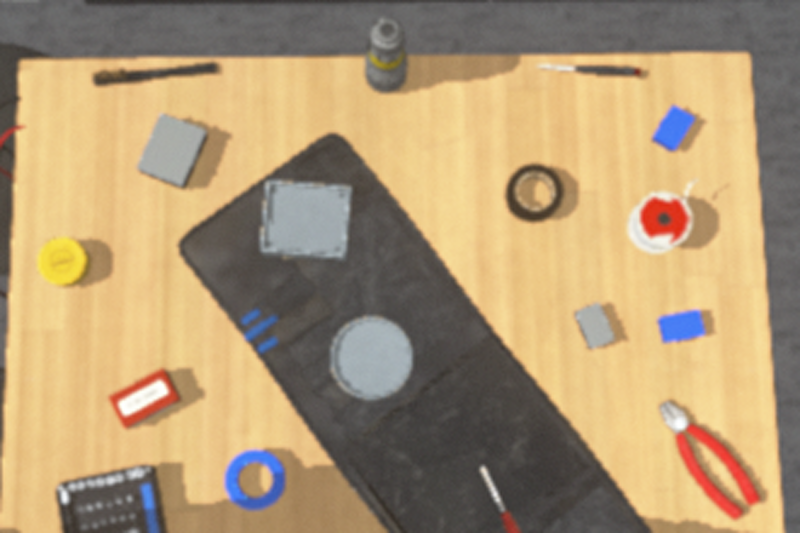

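```bash
cat > fit.py <<'E'
from h import *
from scipy.optimize import minimize
def model(x,y,th,kind,dims,z0):
    if kind=='box':
        a,b,h=dims; c=np.array([[sx*a/2,sy*b/2] for sx in(-1,1) for sy in(-1,1)])
        R=np.array([[np.cos(th),-np.sin(th)],[np.sin(th),np.cos(th)]]);c=c@R.T
    else:
        r,h=dims[0]/2,dims[1];A=np.linspace(0,2*np.pi,40);c=np.c_[r*np.cos(A),r*np.sin(A)]
    c=c+[x,y];return np.vstack([np.c_[c,np.full(len(c),z0)],np.c_[c,np.full(len(c),z0+h)]])
def fit(n,mask,kind,dims,z0,x0):
    # mask: full-size uint8; supersample 4x locally
    S=4;K,Rm,t=cam(n);rv=cv2.Rodrigues(Rm)[0]
    ys,xs=np.nonzero(mask);u0,u1,v0,v1=xs.min()-12,xs.max()+13,ys.min()-12,ys.max()+13
    m=cv2.resize((mask[v0:v1,u0:u1]>0).astype(np.float32),None,fx=S,fy=S,interpolation=cv2.INTER_LINEAR)
    def cost(p):
        P=model(p[0],p[1],p[2]/30,kind,dims,z0)
        uv=cv2.projectPoints(P,rv,t,K,None)[0].reshape(-1,2)
        h=cv2.convexHull(np.float32((uv-[u0,v0]+.5)*S-.5)).reshape(-1,2)
        im=np.zeros_like(m);cv2.fillConvexPoly(im,np.int32(np.round(h*16)),1,cv2.LINE_8,4)
        return np.abs(im-m).sum()/m.sum()
    best=None
    for th in ([0,.5,1.,1.5,2.,2.6] if kind=='box' else [0]):
        i=np.array([x0[0],x0[1],th*30])
        r=minimize(cost,i,method='Nelder-Mead',options=dict(initial_simplex=i+np.array([[0,0,0],[12,0,0],[0,12,0],[0,0,9]]),maxiter=300))
        if best is None or r.fun<best.fun:best=r
    x,y,th=best.x;return x,y,np.degrees(th/30)%180,best.fun
E
python3 - <<'E'
from fit import *
objs=dict(tape=('cyl',(56,19),0,(624,-180)),tin=('cyl',(47,23),0,(553,283)),carton=('box',(35,59,22),0,(422,199)),big=('box',(62,50,22),0,(664,178)),small=('box',(40,26,16),0,(485,-235)),
 rh=('cyl',(78,28),7,(457,-16)),sh=('box',(82,70,28),7,(593,44)))
for n in('top','side'):
    p=np.load(f'pics/{n}0rgb.npy');hsv=cv2.cvtColor(p,cv2.COLOR_RGB2HSV).astype(int);H,S,V=np.moveaxis(hsv,-1,0)
    vis=p.copy()
    for k,(kind,dims,z0,x0) in objs.items():
        P=model(*x0,0.4,kind,dims,z0);uv=proj(n,P);u,v=uv.mean(0)
        r=np.ptp(uv,0).max()*.5+8
        roi=np.zeros(H.shape,bool);roi[int(v-r):int(v+r),int(u-r):int(u+r)]=1
        if k=='tin': m=(H>24)&(H<34)&(S>150)
        elif k=='carton': m=((H<6)|(H>172))&(S>100)|((S<60)&(V>150))
        elif k in('rh','sh'): m=V>75
        elif k=='tape': m=(V<95)
        else: m=(S<60)
        m=(m&roi).astype(np.uint8)
        m=cv2.morphologyEx(m,cv2.MORPH_CLOSE,np.ones((3,3)))
        nl,L,st,_=cv2.connectedComponentsWithStats(m,connectivity=4)
        if nl<2: print(n,k,'none');continue
        m=(L==1+st[1:,4].argmax()).astype(np.uint8)
        c,_=cv2.findContours(m,0,1);m=cv2.drawContours(np.zeros_like(m),c,-1,1,-1)
        f=fit(n,m,kind,dims,z0,x0);print(n,k,np.round(f,2),m.sum())
        cc=cv2.convexHull(np.float32(proj(n,model(f[0],f[1],np.radians(f[2]),kind,dims,z0)))).astype(int)
        vis[(cv2.morphologyEx(m,cv2.MORPH_GRADIENT,np.ones((3,3)))>0)&(m==0)]=[0,255,0]
        cv2.polylines(vis,[cc],True,(255,0,255))
    z=vis[130:350,165:495] if n=='top' else vis[200:350,180:440]
    cv2.imwrite(f'pics/fit_{n}.png',cv2.resize(z[:,:,::-1],(800,int(800*z.shape[0]/z.shape[1])),interpolation=cv2.INTER_NEAREST))
E
```

```text
top tape [ 6.2095e+02 -1.7829e+02  9.8700e+00  2.4000e-01] 379
top tin [5.5761e+02 2.8688e+02 1.7457e+02 3.9000e-01] 269
top carton [421.19 203.49  21.23   0.51] 296
top big [6.6916e+02 1.8069e+02 1.5785e+02 1.5000e-01] 539
top small [ 4.8776e+02 -2.3338e+02  2.2730e+01  1.5000e-01] 195
top rh [445.71  -4.67  12.03   0.6 ] 2352
top sh [569.82  62.78  73.53   0.69] 3715
side tape [ 621.93 -176.65    8.68    1.11] 283
side tin none
side carton [4.2215e+02 2.0800e+02 1.1490e+01 2.9000e-01] 265
side big [669.01 186.45 160.6    0.68] 1072
side small [ 4.8963e+02 -2.2687e+02  3.5120e+01  2.3000e-01] 317
side rh [448.75 -70.13  12.82   0.64] 2937
side sh [558.83 -36.21 123.93   0.71] 4248
```

View pics/fit_top.png

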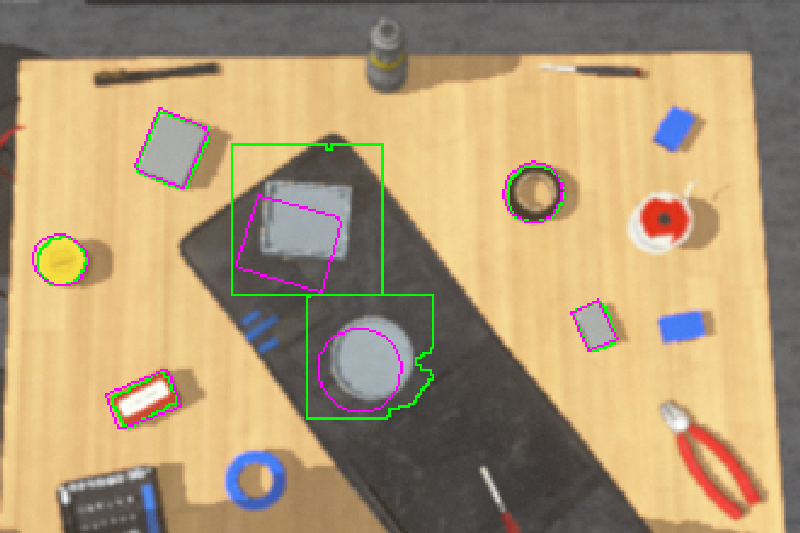

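View pics/fit_side.png

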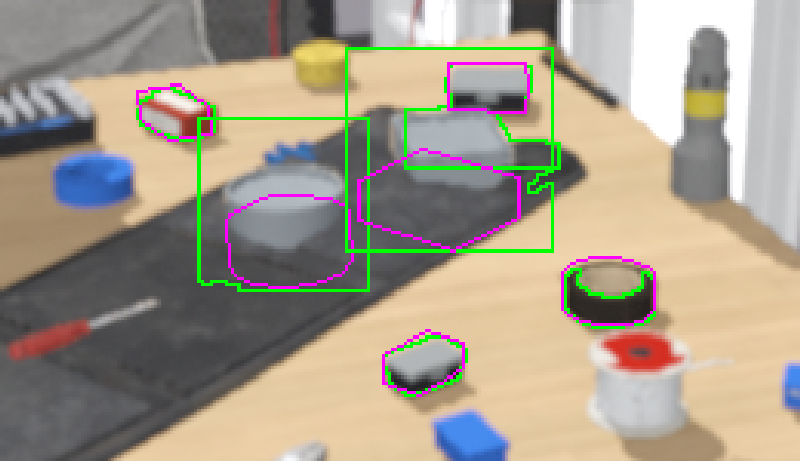

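```bash
python3 - <<'E'
from fit import *
n='top'
p=np.load(f'pics/{n}0rgb.npy');hsv=cv2.cvtColor(p,cv2.COLOR_RGB2HSV).astype(int)
for (u,v) in ((318,277),(292,220),(305,262),(304,280),(330,300),(275,222),(306,210),(190,238),(183,238),(182,238),(180,238)): print(u,v,p[v,u],hsv[v,u])
H,S,V=np.moveaxis(hsv,-1,0)
vis=p.copy()
for k,kind,dims,z0,x0 in (('rh','cyl',(78,28),7,(457,-16)),('sh','box',(82,70,28),7,(593,44)),('tin','cyl',(47,23),0,(555,284))):
    uv=proj(n,model(*x0,0,kind,dims,z0));u,v=uv.mean(0);r=np.ptp(uv,0).max()*.5+5
    roi=np.zeros(H.shape,bool);roi[int(v-r):int(v+r),int(u-r):int(u+r)]=1
    m=((V>88)&(S>20)&(H>90)&(H<125)) if k!='tin' else (S>150)&(H>20)&(H<40)
    m=(m&roi).astype(np.uint8);m=cv2.morphologyEx(m,cv2.MORPH_CLOSE,np.ones((3,3)))
    nl,L,st,_=cv2.connectedComponentsWithStats(m,connectivity=4);m=(L==1+st[1:,4].argmax()).astype(np.uint8)
    f=fit(n,m,kind,dims,z0,x0);print(k,np.round(f,2),m.sum())
    cc=cv2.convexHull(np.float32(proj(n,model(f[0],f[1],np.radians(f[2]),kind,dims,z0)))).astype(int)
    vis[(cv2.morphologyEx(m,cv2.MORPH_GRADIENT,np.ones((3,3)))>0)&(m==0)]=[0,255,0]
    cv2.polylines(vis,[cc],True,(255,0,255))
z=vis[180:310,170:350]
cv2.imwrite('pics/fit_h.png',cv2.resize(z[:,:,::-1],(800,578),interpolation=cv2.INTER_NEAREST))
E
```

```text
318 277 [166 178 184] [100  25 184]
292 220 [162 172 174] [ 95  18 174]
305 262 [80 76 75] [ 6 16 80]
304 280 [131 138 141] [ 99  18 141]
330 300 [68 65 63] [12 19 68]
275 222 [136 144 145] [ 93  16 145]
306 210 [134 141 144] [ 99  18 144]
190 238 [221 184  61] [ 23 185 221]
183 238 [246 221  65] [ 26 188 246]
182 238 [247 223  68] [ 26 185 247]
180 238 [244 217 115] [ 24 135 244]
rh [ 4.5703e+02 -1.6000e+01  3.8000e-01  3.2000e-01] 708
sh [685.89  26.67  62.86   1.  ] 155
tin [5.5637e+02 2.8420e+02 3.8400e+00 1.6000e-01] 322
```

View pics/fit_h.png

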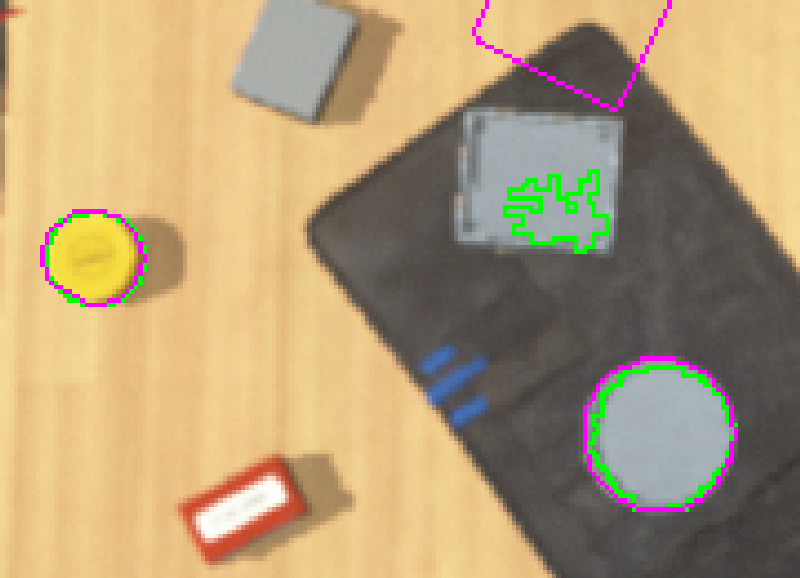

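```bash
python3 - <<'E'
from fit import *
n='top'
p=np.load(f'pics/{n}0rgb.npy').astype(int);V=p.max(-1)
vis=p.astype(np.uint8).copy()
for k,kind,dims,z0,x0 in (('rh','cyl',(78,28),7,(457,-16)),('sh','box',(82,70,28),7,(593,44))):
    uv=proj(n,model(*x0,0,kind,dims,z0));u,v=uv.mean(0);r=np.ptp(uv,0).max()*.5+4
    roi=np.zeros(V.shape,bool);roi[int(v-r):int(v+r),int(u-r):int(u+r)]=1
    m=(V>88)&(p[...,2]>p[...,0])
    m=(m&roi).astype(np.uint8);m=cv2.morphologyEx(m,cv2.MORPH_CLOSE,np.ones((5,5)))
    nl,L,st,_=cv2.connectedComponentsWithStats(m,connectivity=4);m=(L==1+st[1:,4].argmax()).astype(np.uint8)
    f=fit(n,m,kind,dims,z0,x0);print(k,np.round(f,2),m.sum())
    cc=cv2.convexHull(np.float32(proj(n,model(f[0],f[1],np.radians(f[2]),kind,dims,z0)))).astype(int)
    vis[(cv2.morphologyEx(m,cv2.MORPH_GRADIENT,np.ones((3,3)))>0)&(m==0)]=[0,255,0]
    cv2.polylines(vis,[cc],True,(255,0,255))
z=vis[180:310,250:370]
cv2.imwrite('pics/fit_h2.png',cv2.resize(z[:,:,::-1],(540,585),interpolation=cv2.INTER_NEAREST))
E
```

```text
rh [ 4.5732e+02 -1.5440e+01  1.7490e+02  7.0000e-02] 913
sh [5.935e+02 4.715e+01 8.470e+01 8.000e-02] 1066
```

View pics/fit_h2.png

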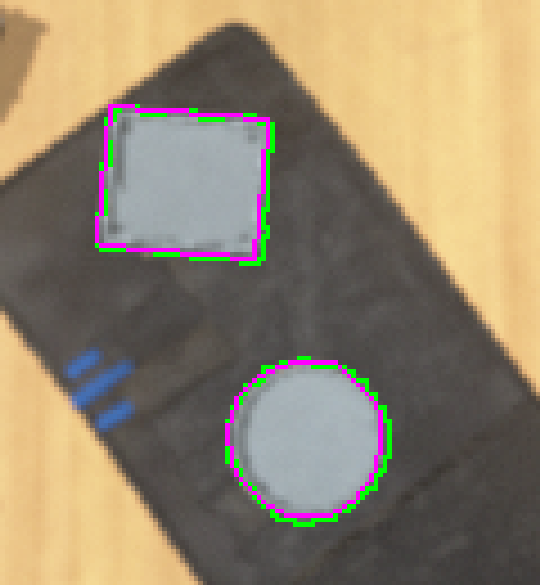

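```bash
cat >> h.py <<'E'
from scipy.spatial.transform import Rotation as Rot
def Rd(psi):
    a=np.radians(psi);return np.array([[np.sin(a),0,np.cos(a)],[-np.cos(a),0,np.sin(a)],[0,-1,0]])
def plan(*targets):
    s=get_state();R=s['eef_rot'];p=s['tool_pos']
    print('t',round(s['t'],2),'p',p.round(1),'psi',round(np.degrees(np.arctan2(R[1,2],R[0,2])),1),'open',round(s['opening'],1),'F',s['force'].round(1),'q7',round(s['q'][6]))
    for x,y,z,psi in targets:
        d=R.T@(np.array([x,y,z])-p)/300
        rv=Rot.from_matrix(R.T@Rd(psi)).as_rotvec(degrees=True)
        print(np.r_[d,rv/60].round(3).tolist(),'mm',round(np.linalg.norm(d)*300),'deg',round(np.linalg.norm(rv),1))
E
python3 -c "
from h import *
plan((440,410,230,68),(640,205,200,68))"
```

```text
t 0.15 p [225.5 635.9 230.7] psi 70.5 open 85.4 F [ 0.5  0.5 -0.3] q7 -3
[0.926, 0.003, -0.471, 0.001, 0.041, 0.0] mm 311 deg 2.5
[1.782, 0.103, -0.892, 0.001, 0.041, 0.0] mm 599 deg 2.5
```

Emit:
carry_out(moves=[0.93,0,-0.47,0,0.04,0,1,0.93,0,-0.47,0,0.04,0,1,0.93,0,-0.47,0,0.04,0,1,0.93,0,-0.47,0,0.04,0,1,0.93,0,-0.47,0,0.04,0,1,0.93,0,-0.47,0,0.04,0,1,0.93,0,-0.47,0,0.04,0,1], grip_force=30)

```text
t: 1.02
tool_pos: [441.0, 409.9, 230.6]
eef_rot: [[0.928, -0.001, 0.374], [-0.374, -0.001, 0.928], [-0.001, -1.0, -0.001]]
force: [-0.1, 0.7, -0.2]
opening: 85.4
```

```bash
python3 -c "
from h import *
plan((640,200,200,68),(668,181,160,68))"
```

```text
t 1.02 p [441.  409.9 230.6] psi 68.1 open 85.4 F [-0.1  0.7 -0.2] q7 22
[0.877, 0.102, -0.401, 0.001, 0.001, -0.001] mm 291 deg 0.1
[0.987, 0.235, -0.425, 0.001, 0.001, -0.001] mm 330 deg 0.1
```

Emit:
carry_out(moves=[0.987,0.235,-0.425,0,0,0,1,0.987,0.235,-0.425,0,0,0,1,0.987,0.235,-0.425,0,0,0,1,0.987,0.235,-0.425,0,0,0,1,0.987,0.235,-0.425,0,0,0,1,0.987,0.235,-0.425,0,0,0,1,0.987,0.235,-0.425,0,0,0,1])

```text
t: 1.9
tool_pos: [667.6, 181.8, 159.3]
eef_rot: [[0.928, -0.002, 0.374], [-0.374, -0.001, 0.928], [-0.002, -1.0, -0.002]]
force: [-0.3, 0.7, 0.1]
opening: 85.3
```

```bash
cat >> h.py <<'E'
def wshot(name):
    s=get_state();p,d=eyes.capture('wrist');c=eyes.camera_params('wrist')
    np.savez(f'pics/{name}.npz',p=p,d=d,R=s['eef_rot'],t=s['tool_pos'],K=c['mtx'],H=c['hand_eye'])
    cv2.imwrite(f'pics/{name}.png',p[:,:,::-1])
def wray(D,uv):
    # pixel -> world origin, unit direction
    uv=np.float64(uv).reshape(-1,2);K=D['K'];x=(uv-K[:2,2])/K[0,0];r=np.linalg.norm(x,axis=1,keepdims=True)
    d=np.c_[x/np.maximum(r,1e-9)*np.sin(r),np.cos(r)]
    H=D['H'];o=D['R']@H[:3,3]+D['t'];return o,d@H[:3,:3].T@D['R'].T
def wplane(D,uv,z):
    o,d=wray(D,uv);return o+d*((z-o[2])/d[:,2])[:,None]
def wproj(D,P):
    P=np.float64(P).reshape(-1,3);H=D['H'];c=((P-D['t'])@D['R']-H[:3,3])@H[:3,:3]
    rho=np.linalg.norm(c[:,:2],axis=1);th=np.arctan2(rho,c[:,2])
    return c[:,:2]/np.maximum(rho,1e-9)[:,None]*th[:,None]*D['K'][0,0]+D['K'][:2,2]
E
python3 -c "
from h import *
wshot('w1');plan()
D=np.load('pics/w1.npz')
print(wproj(D,[[669,180.7,22],[593.5,47.2,30]]))"
```

```text
t 1.95 p [666.9 183.4 159.8] psi 68.2 open 85.6 F [ 0.6  0.4 -0.5] q7 51
[[325.34743457 225.46152227]
 [140.25592718 205.94121843]]
```

View pics/w1.png

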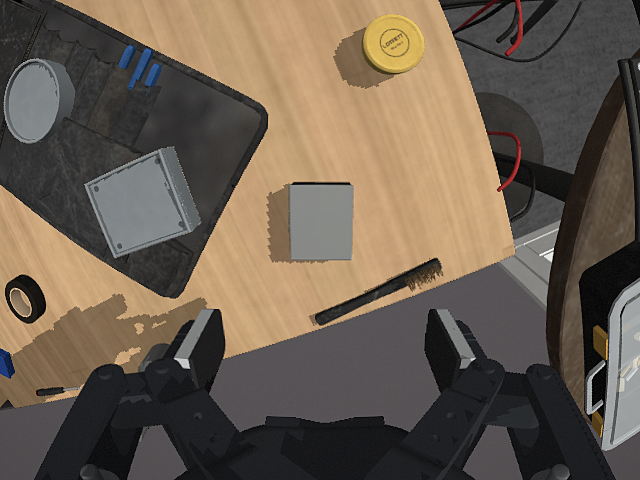

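```bash
python3 -c "
from h import *
D=np.load('pics/w1.npz')
def q(px,z):
    P=wplane(D,px,z)[:,:2];print('c',P.mean(0).round(1));
    for i in range(4):
        e=P[(i+1)%4]-P[i];print('  len',np.linalg.norm(e).round(1),'ang',round(np.degrees(np.arctan2(e[1],e[0]))%180,1))
q([(290,184.5),(352,184),(352.5,260),(290,261.5)],22)
q([(86,185),(163,152),(189,229),(114,257)],35)
print(wplane(D,[(390,42)],23),wplane(D,[(34,100)],35),wplane(D,[(25,299)],19))
p=D['p'];cv2.imwrite('pics/w1z.png',cv2.resize(p[40:280,0:280,::-1],None,fx=2.5,fy=2.5,interpolation=cv2.INTER_CUBIC))
"
```

```text
c [666.3 178.1]
  len 47.6 ang 68.5
  len 62.7 ang 159.7
  len 51.1 ang 69.6
  len 63.7 ang 156.5
c [592.   45.1]
  len 81.3 ang 83.7
  len 64.0 ang 172.8
  len 80.5 ang 86.1
  len 67.3 ang 173.6
[[554.08951683 278.57874292  23.        ]] [[459.31221229 -11.63300555  35.        ]] [[ 619.74838919 -167.90596978   19.        ]]
```

View pics/w1z.png

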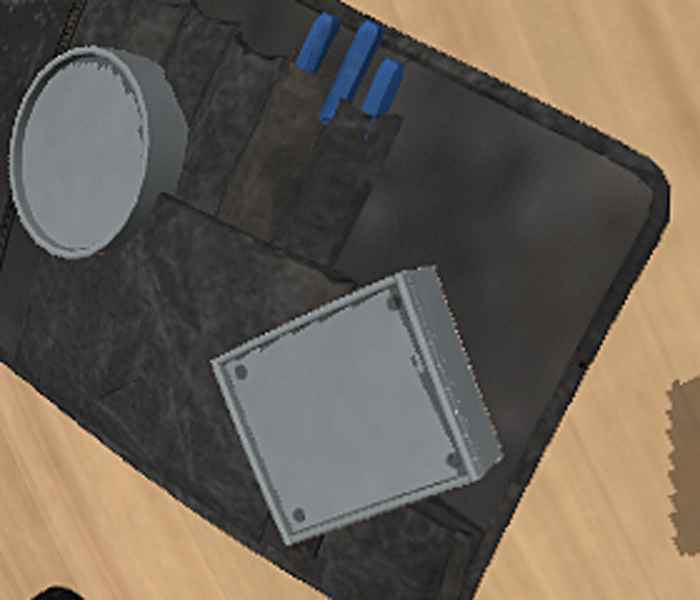

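```bash
python3 -c "
from h import *
plan((667,179,50,68.3),(667,179,4,68.3))"
```

```text
t 1.95 p [666.9 183.4 159.8] psi 68.2 open 85.6 F [ 0.6  0.4 -0.5] q7 51
[0.007, 0.366, -0.013, 0.001, -0.002, -0.002] mm 110 deg 0.2
[0.007, 0.519, -0.013, 0.001, -0.002, -0.002] mm 156 deg 0.2
```

Emit:
carry_out(moves=[0.007,0.2,-0.013,0,0,0,1,0.007,0.366,-0.013,0,0,0,1,0.007,0.42,-0.013,0,0,0,1,0.007,0.47,-0.013,0,0,0,1,0.007,0.519,-0.013,0,0,0,1,0.007,0.519,-0.013,0,0,0,1])

```text
t: 2.7
tool_pos: [666.9, 179.3, 3.9]
eef_rot: [[0.928, -0.003, 0.372], [-0.372, 0.0, 0.928], [-0.003, -1.0, -0.001]]
force: [-0.6, 0.6, -0.4]
opening: 85.3
```

Emit:
carry_out(moves=[0,0,0,0,0,0,-1,0,0,0,0,0,0,-1,0,0,0,0,0,0,-1,0,0,0,0,0,0,-1,0,0,0,0,0,0,-1,0,0,0,0,0,0,-1])

```text
t: 3.45
tool_pos: [667.5, 179.4, 4.9]
eef_rot: [[0.928, -0.001, 0.372], [-0.372, 0.001, 0.928], [-0.001, -1.0, 0.0]]
force: [0.1, -0.7, 5.6]
opening: 49.5
```

```bash
python3 -c "
from h import *
plan((667,179,110,68.3),(640,130,130,10))
wshot('w2')"
```

```text
t 3.45 p [667.5 179.4   4.9] psi 68.2 open 49.5 F [ 0.1 -0.7  5.6] q7 52
[-0.002, -0.35, -0.002, -0.0, -0.002, -0.001] mm 105 deg 0.2
[-0.024, -0.417, -0.187, 0.0, 0.97, -0.001] mm 137 deg 58.2
```

View pics/w2.png

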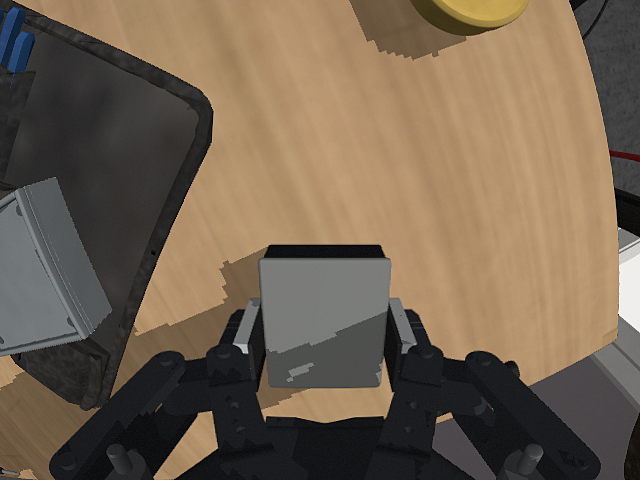

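```bash
python3 -c "
from h import *
D=np.load('pics/w2.npz')
P=wplane(D,[(260,258),(391,258),(381,387),(268,387)],22);print(P.round(1));print(((P.mean(0)-D['t'])@D['R']).round(1), ((P-D['t'])@D['R']).round(1))"
```

```text
[[628.1 168.2  22. ]
 [646.2 213.2  22. ]
 [704.6 190.5  22. ]
 [685.7 143.5  22. ]]
[ -1.1 -17.1  -1. ] [[-32.4 -17.  -25. ]
 [-32.4 -17.   23.5]
 [ 30.3 -17.1  24.2]
 [ 30.2 -17.1 -26.5]]
```

Emit:
carry_out(moves=[0,-0.1,0,0,0,0,-1,0,-0.25,0,0,0,0,-1,0,-0.35,0,0,0,0,-1,-0.01,-0.38,-0.06,0,0.15,0,-1,-0.01,-0.41,-0.1,0,0.3,0,-1,-0.015,-0.417,-0.14,0,0.45,0,-1,-0.02,-0.417,-0.187,0,0.6,0,-1,-0.024,-0.417,-0.187,0,0.75,0,-1,-0.024,-0.417,-0.187,0,0.9,0,-1,-0.024,-0.417,-0.187,0,0.97,0,-1])

```text
t: 4.75
tool_pos: [639.9, 130.0, 130.0]
eef_rot: [[0.17, -0.001, 0.985], [-0.985, 0.001, 0.17], [-0.001, -1.0, -0.001]]
force: [0.3, 0.3, -1.8]
opening: 49.4
```

```bash
python3 -c "
from h import *
plan((592.7,46.3,120,-5.2),(592.7,46.3,60,-5.2))"
```

```text
t 4.75 p [639.9 130.  130. ] psi 9.8 open 49.4 F [ 0.3  0.3 -1.8] q7 9
[0.248, 0.033, -0.202, 0.001, 0.249, -0.001] mm 97 deg 15.0
[0.249, 0.233, -0.202, 0.001, 0.249, -0.001] mm 119 deg 15.0
```

Emit:
carry_out(moves=[0.08,0.03,-0.07,0,0.1,0,-1,0.17,0.03,-0.14,0,0.2,0,-1,0.249,0.033,-0.2,0,0.249,0,-1,0.249,0.1,-0.202,0,0.249,0,-1,0.249,0.17,-0.202,0,0.249,0,-1,0.249,0.233,-0.202,0,0.249,0,-1,0.249,0.233,-0.202,0,0.249,0,-1])

```text
t: 5.62
tool_pos: [591.8, 46.2, 59.1]
eef_rot: [[-0.09, -0.004, 0.996], [-0.996, 0.001, -0.09], [-0.0, -1.0, -0.004]]
force: [-0.3, 0.1, -0.5]
opening: 49.6
```

```bash
python3 -c "
from h import *
plan((592.7,46.3,35.5,-5.2))
wshot('w3')"
```

```text
t 5.62 p [591.8  46.2  59.1] psi -5.2 open 49.6 F [-0.3  0.1 -0.5] q7 6
[-0.001, 0.079, 0.003, 0.004, 0.001, -0.0] mm 24 deg 0.2
```

View pics/w3.png

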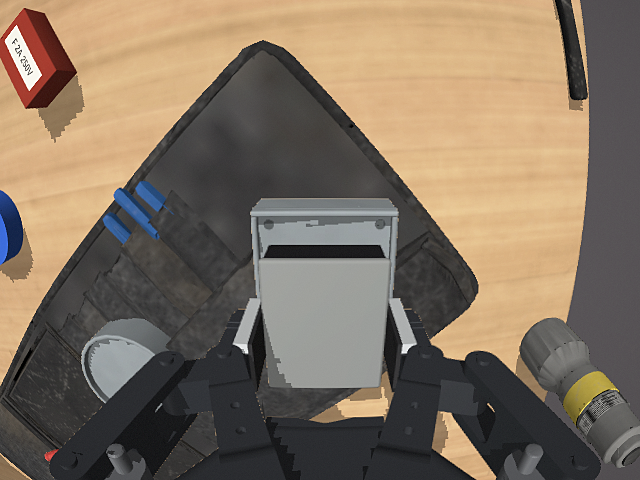

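```bash
python3 -c "
from h import *
D=np.load('pics/w3.npz')
c=np.array([592.7,46.3,0]);R=Rd(-5.2)
for sx,zz in((-41,35),(-38,35),(-41,7),(-38,30)): print(sx,zz,[wproj(D,c+R@[sx,0,k]+[0,0,zz]).round(0)[0].tolist() for k in(-35,0,35)])
p=D['p'];cv2.imwrite('pics/w3z.png',cv2.resize(p[180:400,220:430,::-1],None,fx=2.7,fy=2.7,interpolation=cv2.INTER_CUBIC))
"
```

```text
-41 35 [[252.0, 206.0], [327.0, 206.0], [401.0, 206.0]]
-38 35 [[252.0, 212.0], [327.0, 212.0], [401.0, 212.0]]
-41 7 [[262.0, 194.0], [327.0, 193.0], [391.0, 194.0]]
-38 30 [[254.0, 210.0], [327.0, 209.0], [399.0, 210.0]]
```

View pics/w3z.png

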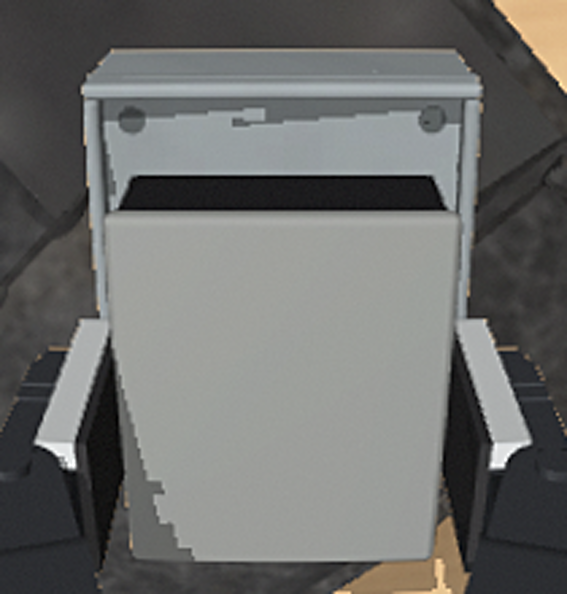

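```bash
python3 -c "
from h import *
plan((592,44,35.5,-5.2))"
```

```text
t 5.67 p [592.5  46.1  60. ] psi -5.2 open 49.2 F [-0.4 -0.5 -1.1] q7 6
[0.007, 0.082, -0.001, 0.002, 0.0, -0.001] mm 25 deg 0.1
```

Emit:
carry_out(moves=[0.007,0.03,0,0,0,0,-1,0.007,0.05,0,0,0,0,-1,0.007,0.07,0,0,0,0,-1,0.007,0.08,0,0,0,0,-1,0.007,0.083,0,0,0,0,-1,0.007,0.083,0,0,0,0,-1])

```text
t: 6.42
tool_pos: [592.3, 44.1, 35.3]
eef_rot: [[-0.09, -0.002, 0.996], [-0.996, 0.001, -0.09], [-0.001, -1.0, -0.002]]
force: [-0.1, -0.3, 0.1]
opening: 49.2
```

```bash
python3 -c "
from h import *
plan((592,44,34,-5.2))"
```

```text
t 6.42 p [592.3  44.1  35.3] psi -5.2 open 49.2 F [-0.1 -0.3  0.1] q7 8
[0.0, 0.004, -0.001, 0.002, 0.0, -0.001] mm 1 deg 0.1
```

Emit:
carry_out(moves=[0,0.004,0,0,0,0,-1,0,0.004,0,0,0,0,-1,0,0.004,0,0,0,0,0.6,0,0.004,0,0,0,0,0.6,0,0.004,0,0,0,0,0.6,0,-0.1,0,0,0,0,1,0,-0.25,0,0,0,0,1,0,-0.35,0,0,0,0,1])

```text
t: 7.42
tool_pos: [593.0, 43.8, 142.0]
eef_rot: [[-0.09, -0.001, 0.996], [-0.996, 0.001, -0.09], [-0.001, -1.0, -0.001]]
force: [-0.3, 0.9, 0.4]
opening: 85.6
```

```bash
python3 -c "
from h import *
wshot('w4')
D=np.load('pics/w4.npz')
plan((500,110,150,24),(421,203,150,24))"
```

```text
t 7.47 p [594.6  43.7 145.4] psi -5.2 open 85.2 F [ 1.6 -0.2  1.7] q7 4
[-0.192, -0.016, -0.334, -0.004, -0.487, -0.001] mm 116 deg 29.2
[-0.476, -0.017, -0.624, -0.004, -0.487, -0.001] mm 236 deg 29.2
```

View pics/w4.png

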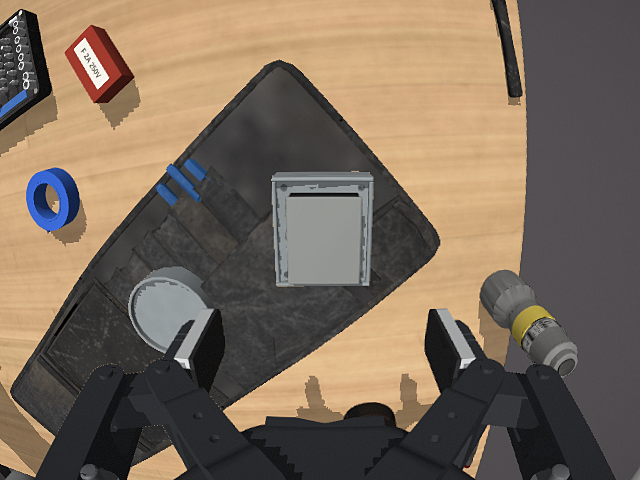

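```bash
python3 -c "
from h import *
D=np.load('pics/w4.npz')
P=wplane(D,[(286.5,195.5),(362,195.5),(360,284.5),(289,284.5)],52);print(P.round(1),P.mean(0))
P=wplane(D,[(272,175),(373,175)],35);print(P.round(1), P.mean(0)+Rd(-5.2)@[41,0,0])
P=wplane(D,[(84,24),(132,76),(101,101),(66,53)],22);print(P.round(1))"
```

```text
[[571.6  77.8  52. ]
 [619.9  73.4  52. ]
 [614.9  10.4  52. ]
 [565.5  14.9  52. ]] [592.97525562  44.14506349  52.        ]
[[561.2  89.6  35. ]
 [629.9  83.3  35. ]] [591.81967581  45.65041432  35.        ]
[[416.6 235.1  22. ]
 [459.3 178.7  22. ]
 [428.1 165.8  22. ]
 [395.8 215.6  22. ]]
```

Emit:
carry_out(moves=[-0.1,0,-0.15,0,-0.15,0,1,-0.25,0,-0.3,0,-0.3,0,1,-0.4,0,-0.45,0,-0.487,0,1,-0.476,0,-0.624,0,-0.487,0,1,-0.476,0,-0.624,0,-0.487,0,1,-0.476,0,-0.624,0,-0.487,0,1,-0.476,0,-0.624,0,-0.487,0,1])

```text
t: 8.35
tool_pos: [422.3, 202.0, 145.0]
eef_rot: [[0.405, 0.004, 0.914], [-0.914, 0.001, 0.405], [0.001, -1.0, 0.004]]
force: [0.4, 0.2, -0.3]
opening: 85.6
```

```bash
python3 -c "
from h import *
plan();wshot('w5')"
```

```text
t 8.35 p [422.3 202.  145. ] psi 23.9 open 85.6 F [ 0.4  0.2 -0.3] q7 5
```

View pics/w5.png

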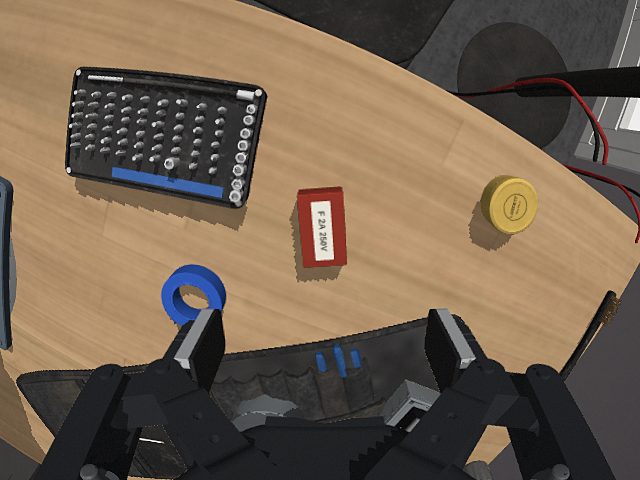

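```bash
python3 -c "
from h import *
D=np.load('pics/w5.npz')
P=wplane(D,[(298,193),(343.5,191.5),(347,264),(303.5,267)],22);c=P.mean(0);print(c.round(1),np.linalg.norm(np.diff(P,axis=0),axis=1))
e=(P[3]+P[2]-P[0]-P[1])[:2];a=np.degrees(np.arctan2(e[1],e[0]));print(a%180,(a+90)%180)
print(wplane(D,[(510,205)],23))
psi=(a+90+90)%180-90
plan((c[0],c[1],4,psi))"
```

```text
[422.2 200.   22. ] [33.27698139 57.38279819 33.97520322]
117.1570588092433 27.157058809243296
[[550.52967016 280.50076507  23.        ]]
t 8.4 p [422.3 201.9 145. ] psi 23.9 open 85.5 F [-0.2  0.8  1.1] q7 5
[0.006, 0.47, -0.005, -0.004, -0.054, 0.001] mm 141 deg 3.3
```

Emit:
carry_out(moves=[0.003,0.18,-0.002,0,-0.054,0,1,0.006,0.32,-0.005,0,-0.054,0,1,0.006,0.4,-0.005,0,-0.054,0,1,0.006,0.45,-0.005,0,-0.054,0,1,0.006,0.47,-0.005,0,-0.054,0,1,0.006,0.47,-0.005,0,-0.054,0,-1,0.006,0.47,-0.005,0,-0.054,0,-1,0.006,0.47,-0.005,0,-0.054,0,-1,0.006,0.47,-0.005,0,-0.054,0,-1,0.006,0.47,-0.005,0,-0.054,0,-1], grip_force=25)

```text
t: 9.65
tool_pos: [422.7, 200.1, 4.6]
eef_rot: [[0.456, 0.005, 0.89], [-0.89, 0.002, 0.456], [0.001, -1.0, 0.006]]
force: [-0.8, 0.1, 5.7]
opening: 34.7
```

Emit:
carry_out(moves=[0,0,0,0,0,0,-1,0,0,0,0,0,0,-1,0,0,0,0,0,0,-1])

```text
t: 10.02
tool_pos: [422.6, 200.2, 4.7]
eef_rot: [[0.456, 0.005, 0.89], [-0.89, 0.002, 0.456], [0.001, -1.0, 0.006]]
force: [-0.4, -0.1, 2.3]
opening: 34.5
```

```bash
python3 -c "
from h import *
plan((422,200,140,27),(500,125,150,10),(593,44,130,-5.2));wshot('w6')"
```

```text
t 10.03 p [422.6 200.2   4.7] psi 27.1 open 34.5 F [-0.4 -0.1  2.3] q7 14
[-0.0, -0.451, 0.001, -0.005, 0.002, 0.001] mm 135 deg 0.4
[0.341, -0.484, 0.118, -0.006, 0.286, -0.0] mm 181 deg 17.1
[0.723, -0.416, 0.27, -0.006, 0.539, -0.001] mm 263 deg 32.3
```

View pics/w6.png

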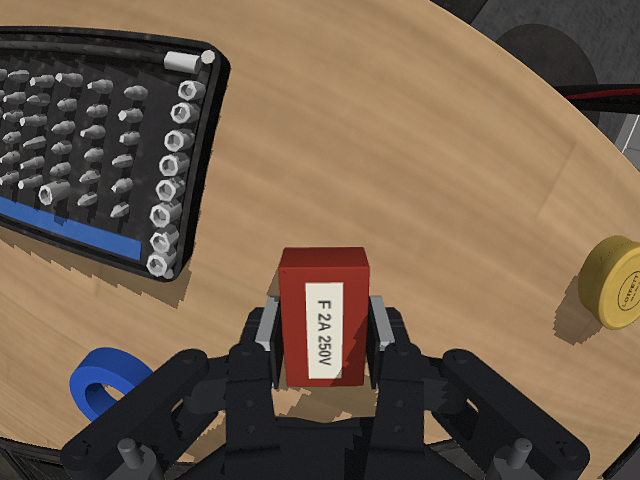

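```bash
python3 -c "
from h import *
D=np.load('pics/w6.npz')
P=wplane(D,[(280,266),(369,266),(363,386),(287,386)],22);print(((P-D['t'])@D['R']).round(1),((P.mean(0)-D['t'])@D['R']).round(1))"
```

```text
[[-28.7 -17.5 -17.2]
 [-28.6 -17.3  15.8]
 [ 29.8 -17.2  16.4]
 [ 29.6 -17.4 -17.3]] [  0.5 -17.3  -0.6]
```

Emit:
carry_out(moves=[0,-0.1,0,-0.006,0,0,-1,0,-0.25,0,-0.006,0,0,-1,0.06,-0.4,0.02,-0.006,0.1,0,-1,0.2,-0.484,0.07,-0.006,0.2,0,-1,0.341,-0.484,0.118,-0.006,0.286,0,-1,0.47,-0.46,0.17,-0.006,0.38,0,-1,0.6,-0.44,0.22,-0.006,0.46,0,-1,0.723,-0.416,0.27,-0.006,0.539,0,-1,0.723,-0.416,0.27,-0.006,0.539,0,-1,0.723,-0.416,0.27,-0.006,0.539,0,-1])

```text
t: 11.32
tool_pos: [592.2, 44.2, 129.7]
eef_rot: [[-0.09, -0.002, 0.996], [-0.996, 0.001, -0.09], [-0.001, -1.0, -0.002]]
force: [-0.8, -0.7, -0.8]
opening: 34.7
```

```bash
python3 -c "
from h import *
plan((593,44,75,-5.2));wshot('w7')"
```

```text
t 11.32 p [592.2  44.2 129.7] psi -5.2 open 34.7 F [-0.8 -0.7 -0.8] q7 5
[0.001, 0.182, 0.003, 0.002, 0.001, -0.001] mm 55 deg 0.1
```

View pics/w7.png

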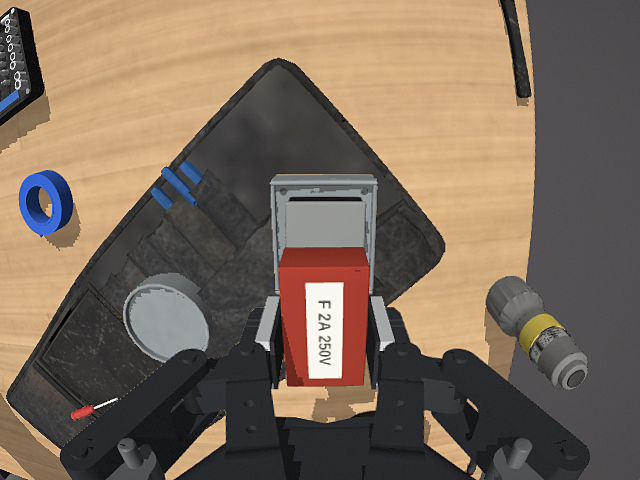

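Emit:
carry_out(moves=[0,0.06,0.003,0,0,0,-1,0,0.12,0.003,0,0,0,-1,0,0.17,0.003,0,0,0,-1,0,0.205,0.003,0,0,0,-1,0,0.225,0.003,0,0,0,-1,0,0.238,0.003,0,0,0,-1,0,0.238,0.003,0,0,0,-1])

```text
t: 12.25
tool_pos: [592.9, 44.7, 58.5]
eef_rot: [[-0.089, -0.002, 0.996], [-0.996, 0.001, -0.089], [-0.001, -1.0, -0.002]]
force: [1.0, 0.7, -0.9]
opening: 34.7
```

```bash
python3 -c "
from h import *
plan((593,44,56.6,-5.2));wshot('w8')"
```

```text
t 12.25 p [592.9  44.7  58.5] psi -5.1 open 34.7 F [ 1.   0.7 -0.9] q7 8
[0.002, 0.006, 0.0, 0.002, 0.001, -0.001] mm 2 deg 0.1
```

View pics/w8.png

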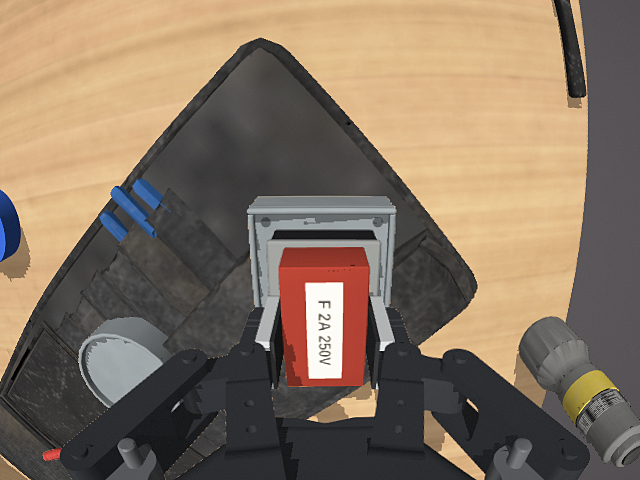

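```bash
python3 -c "
from h import *
D=np.load('pics/w8.npz')
f=lambda uv,z:((wplane(D,uv,z)-D['t'])@D['R']).round(1)
print(f([(270,240),(380,240)],52));print(f([(284,248),(365,248)],54),f([(280,266),(369,266),(363,386),(287,386)],76))"
```

```text
[[-30.4   6.6 -23.5]
 [-30.4   6.5  23.8]]
[[-27.5   4.6 -17.3]
 [-27.5   4.5  17.2]] [[-28.5 -17.4 -16.5]
 [-28.5 -17.5  16.4]
 [ 29.7 -17.5  17. ]
 [ 29.7 -17.5 -16.7]]
```

Emit:
carry_out(moves=[0,0.004,0,0,0,0,-1,0,0.006,0,0,0,0,-1,0,0.006,0,0,0,0,-1,0,0.006,0,0,0,0,0.3,0,0.006,0,0,0,0,0.3,0,0.006,0,0,0,0,0.3,0,-0.08,0,0,0,0,0.6,0,-0.2,0,0,0,0,1,0,-0.3,0,0,0,0,1])

```text
t: 13.42
tool_pos: [593.2, 44.5, 149.9]
eef_rot: [[-0.089, -0.001, 0.996], [-0.996, 0.001, -0.089], [-0.001, -1.0, -0.001]]
force: [0.2, 0.5, -0.7]
opening: 85.3
```

```bash
python3 -c "
from h import *
wshot('w9');plan((550,-90,165,-40),(488,-234,150,-66))"
```

```text
t 13.47 p [595.   44.3 153.6] psi -5.2 open 85.5 F [2.1 0.2 2.6] q7 5
[0.459, -0.039, -0.109, -0.003, 0.581, -0.003] mm 142 deg 34.8
[0.956, 0.009, -0.272, -0.002, 1.014, -0.004] mm 298 deg 60.8
```

View pics/w9.png

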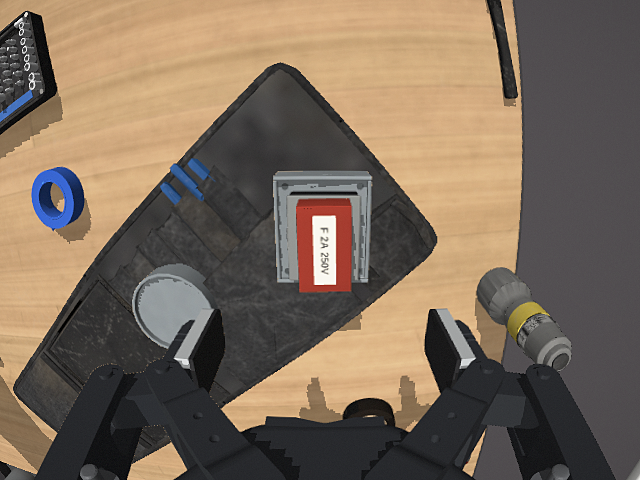

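```bash
python3 -c "
from h import *
D=np.load('pics/w9.npz')
P=wplane(D,[(297.5,206),(352,205),(350.5,290.5),(300,292.5)],74);print(P.round(1),P.mean(0).round(1))"
```

```text
[[579.4  74.3  74. ]
 [612.4  71.9  74. ]
 [607.7  14.4  74. ]
 [574.3  15.9  74. ]] [593.5  44.1  74. ]
```

Emit:
carry_out(moves=[0.15,0,-0.03,0,0.17,0,1,0.3,0,-0.07,0,0.34,0,1,0.459,0,-0.109,0,0.51,0,1,0.6,0,-0.15,0,0.68,0,1,0.75,0,-0.2,0,0.85,0,1,0.9,0,-0.25,0,1,0,1,0.956,0,-0.272,0,1,0,1,0.956,0,-0.272,0,1,0,1,0.956,0,-0.272,0,1,0,1])

```text
t: 14.6
tool_pos: [488.8, -232.4, 152.4]
eef_rot: [[-0.906, 0.004, 0.423], [-0.423, 0.003, -0.906], [-0.005, -1.0, -0.001]]
force: [0.5, 1.0, 0.3]
opening: 85.3
```

```bash
python3 -c "
from h import *
wshot('w10');plan()"
```

```text
t 14.65 p [ 488.9 -232.3  152.4] psi -65.0 open 85.5 F [-0.3 -0.4 -0.4] q7 -13
```

View pics/w10.png

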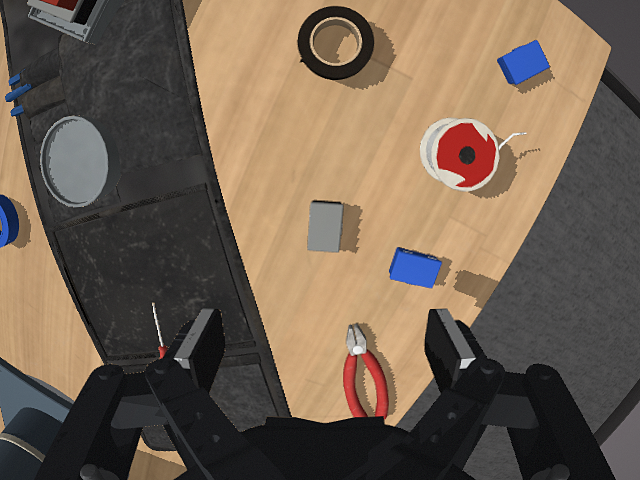

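```bash
python3 -c "
from h import *
D=np.load('pics/w10.npz')
P=wplane(D,[(309.5,201.5),(343,203.5),(340,251.5),(307,249.5)],16);c=P.mean(0);print(c.round(1),np.linalg.norm(np.diff(P,axis=0),axis=1))
e=(P[3]+P[2]-P[0]-P[1])[:2];a=np.degrees(np.arctan2(e[1],e[0]));print(a%180)
psi=a%180-90
B=wplane(D,[(397,248),(441,262),(433,288),(390,279)],8);print(((B-c)@Rd(psi)).round())
print('tape',wplane(D,[(336,43)],19),'rh',wplane(D,[(75,161)],35))
plan((c[0],c[1],60,psi),(c[0],c[1],3,psi))"
```

```text
[ 487.3 -234.4   16. ] [25.93938799 39.61945313 26.59851272]
21.878337542945076
[[ 17.   8.  61.]
 [ 28.   8. 102.]
 [ 53.   8.  99.]
 [ 46.   8.  59.]]
tape [[ 618.7997166  -182.02418382   19.        ]] rh [[458.35303953 -20.61375668  35.        ]]
t 14.65 p [ 488.9 -232.3  152.4] psi -65.0 open 85.5 F [-0.3 -0.4 -0.4] q7 -13
[0.009, 0.308, 0.004, 0.001, 0.053, -0.005] mm 92 deg 3.2
[0.01, 0.498, 0.005, 0.001, 0.053, -0.005] mm 149 deg 3.2
```

Emit:
carry_out(moves=[0.005,0.15,0.002,0,0.053,-0.005,0.3,0.009,0.3,0.004,0,0.053,-0.005,0.3,0.01,0.38,0.005,0,0.053,-0.005,0.3,0.01,0.44,0.005,0,0.053,-0.005,0.3,0.01,0.48,0.005,0,0.053,-0.005,0.3,0.01,0.498,0.005,0,0.053,-0.005,0.3,0.01,0.498,0.005,0,0.053,-0.005,-1,0.01,0.498,0.005,0,0.053,-0.005,-1,0.01,0.498,0.005,0,0.053,-0.005,-1,0.01,0.498,0.005,0,0.053,-0.005,-1], grip_force=25)

```text
t: 15.9
tool_pos: [487.8, -234.7, 3.6]
eef_rot: [[-0.928, 0.0, 0.372], [-0.372, 0.001, -0.928], [-0.0, -1.0, -0.001]]
force: [0.0, 1.4, 6.2]
opening: 25.1
```

Emit:
carry_out(moves=[0,0,0,0,0,0,-1,0,0,0,0,0,0,-1,0,0,0,0,0,0,-1])

```text
t: 16.27
tool_pos: [487.8, -234.6, 3.6]
eef_rot: [[-0.928, 0.0, 0.372], [-0.372, 0.001, -0.928], [-0.0, -1.0, -0.001]]
force: [0.2, 1.0, 1.9]
opening: 25.5
```

```bash
python3 -c "
from h import *
plan((488,-233,160,-68),(550,-90,170,-36),(593,44,160,-8.5));wshot('w11')"
```

```text
t 16.27 p [ 487.8 -234.6    3.6] psi -68.1 open 25.5 F [0.2 1.  1.9] q7 -5
[-0.003, -0.521, -0.005, 0.001, -0.002, -0.0] mm 156 deg 0.2
[-0.372, -0.554, -0.371, 0.0, -0.536, -0.001] mm 229 deg 32.1
[-0.671, -0.52, -0.732, 0.0, -0.994, -0.001] mm 336 deg 59.6
```

View pics/w11.png

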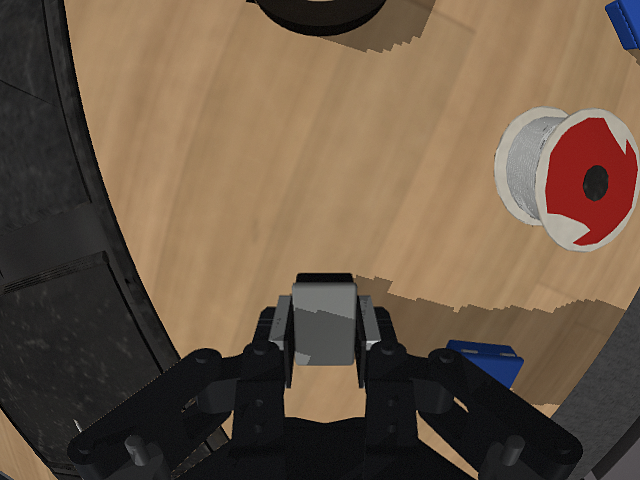

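Emit:
carry_out(moves=[0,-0.12,0,0,0,0,-1,0,-0.3,0,0,0,0,-1,-0.05,-0.45,-0.05,0,-0.1,0,-1,-0.2,-0.554,-0.2,0,-0.26,0,-1,-0.3,-0.554,-0.3,0,-0.42,0,-1,-0.4,-0.55,-0.42,0,-0.58,0,-1,-0.5,-0.54,-0.54,0,-0.74,0,-1,-0.6,-0.53,-0.66,0,-0.9,0,-1,-0.671,-0.52,-0.732,0,-0.994,0,-1,-0.671,-0.52,-0.732,0,-0.994,0,-1])

```text
t: 17.58
tool_pos: [593.3, 46.3, 159.1]
eef_rot: [[-0.144, -0.0, 0.99], [-0.99, 0.001, -0.144], [-0.001, -1.0, -0.001]]
force: [-0.5, 0.2, -0.7]
opening: 25.2
```

```bash
python3 -c "
from h import *
D=np.load('pics/w11.npz')
P=wplane(D,[(293,283),(356,283),(355,365),(295,365)],16);print(((P.mean(0)-D['t'])@D['R']).round(1))
plan((593.3,44,95,-5.2),(593.3,44,80,-5.2),(593.3,44,78,-5.2))"
```

```text
[  0.6 -12.4   1.2]
t 17.57 p [593.3  46.3 159.1] psi -8.3 open 25.2 F [-0.5  0.2 -0.7] q7 2
[0.008, 0.214, 0.001, 0.001, -0.051, -0.001] mm 64 deg 3.1
[0.008, 0.264, 0.001, 0.001, -0.051, -0.001] mm 79 deg 3.1
[0.008, 0.27, 0.001, 0.001, -0.051, -0.001] mm 81 deg 3.1
```

Emit:
carry_out(moves=[0.008,0.07,0,0,-0.05,0,-1,0.008,0.14,0,0,-0.051,0,-1,0.008,0.2,0,0,-0.051,0,-1,0.008,0.23,0,0,-0.051,0,-1,0.008,0.25,0,0,-0.051,0,-1,0.008,0.264,0,0,-0.051,0,-1,0.008,0.264,0,0,-0.051,0,-1])

```text
t: 18.45
tool_pos: [593.0, 44.0, 80.1]
eef_rot: [[-0.091, -0.0, 0.996], [-0.996, 0.001, -0.091], [-0.001, -1.0, -0.0]]
force: [-0.1, -1.2, 0.6]
opening: 25.0
```

```bash
python3 -c "
from h import *
plan((593.3,44,78,-5.2));wshot('w12')"
```

```text
t 18.45 p [593.   44.   80.1] psi -5.2 open 25.0 F [-0.1 -1.2  0.6] q7 8
[-0.0, 0.007, 0.001, 0.0, -0.001, -0.001] mm 2 deg 0.1
```

View pics/w12.png

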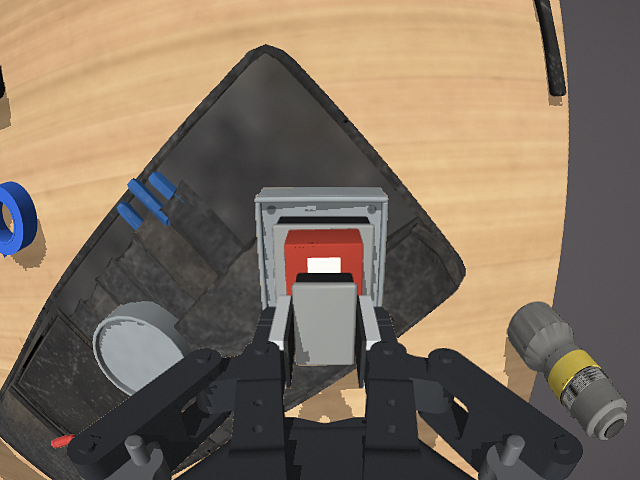

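Emit:
carry_out(moves=[0,0.004,0,0,0,0,-1,0,0.007,0,0,0,0,-1,0,0.007,0,0,0,0,-1,0,0.007,0,0,0,0,0,0,0.007,0,0,0,0,0,0,0.007,0,0,0,0,0,0,-0.08,0,0,0,0,0.3,0,-0.2,0,0,0,0,1,0,-0.25,0,0,0,0,1])

```text
t: 19.62
tool_pos: [593.9, 43.7, 157.0]
eef_rot: [[-0.091, 0.002, 0.996], [-0.996, 0.002, -0.091], [-0.002, -1.0, 0.002]]
force: [0.2, -0.3, 0.3]
opening: 85.4
```

```bash
python3 -c "
from h import *
wshot('w13');plan((605,-90,155,-15),(620,-180,130,-20))"
```

```text
t 19.68 p [594.3  43.8 158. ] psi -5.2 open 85.4 F [0.6 0.2 0.7] q7 5
[0.441, 0.009, 0.076, -0.003, 0.163, -0.002] mm 134 deg 9.8
[0.735, 0.092, 0.153, -0.003, 0.246, -0.003] mm 227 deg 14.8
```

View pics/w13.png

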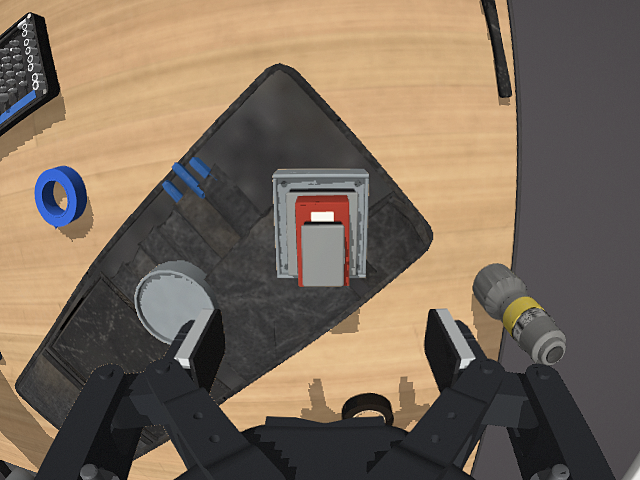

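```bash
python3 -c "
from h import *
D=np.load('pics/w13.npz')
P=wplane(D,[(303,224),(345.5,224),(343.5,286),(304.5,286)],90);print(P.round(1),P.mean(0).round(1))"
```

```text
[[583.3  64.5  90. ]
 [608.3  62.1  90. ]
 [604.1  21.7  90. ]
 [579.7  24.   90. ]] [593.8  43.1  90. ]
```

Emit:
carry_out(moves=[0.2,0,0.04,0,0.08,0,1,0.4,0.01,0.08,0,0.16,0,1,0.6,0.05,0.12,0,0.246,0,1,0.735,0.092,0.153,0,0.246,0,1,0.735,0.092,0.153,0,0.246,0,1,0.735,0.092,0.153,0,0.246,0,1])

```text
t: 20.42
tool_pos: [619.7, -179.1, 129.1]
eef_rot: [[-0.342, 0.002, 0.94], [-0.94, 0.003, -0.342], [-0.004, -1.0, 0.001]]
force: [-0.5, 0.7, -0.8]
opening: 85.1
```

```bash
python3 -c "
from h import *
wshot('w14');plan()"
```

```text
t 20.48 p [ 620.  -178.4  129.5] psi -19.9 open 85.0 F [-0.5  0.5 -1.3] q7 13
```

View pics/w14.png

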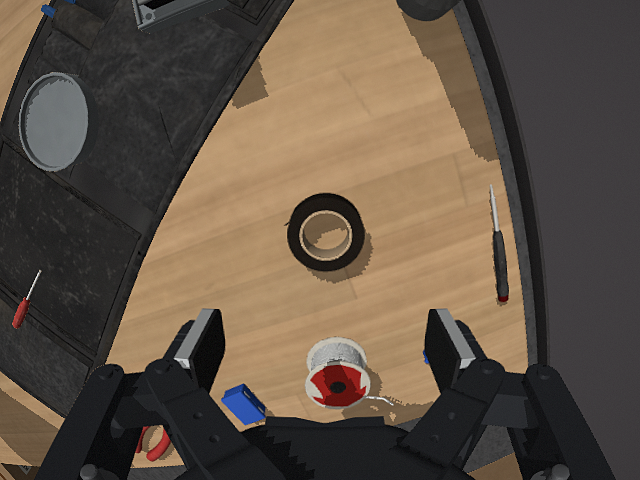

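```bash
python3 -c "
from h import *
D=np.load('pics/w14.npz')
P=wplane(D,[(325.5,235),(287.5,234),(364,234),(326,271)],19);print(P.round(1));c=P[0]
print('rh',wplane(D,[(19,122),(87,122),(54,72),(54,171)],35).round(1))
plan((c[0],c[1],3,-20))"
```

```text
[[ 620.5 -180.5   19. ]
 [ 595.1 -170.4   19. ]
 [ 646.8 -189.3   19. ]
 [ 611.2 -207.1   19. ]]
rh [[ 4.228e+02  3.000e-01  3.500e+01]
 [ 4.896e+02 -3.510e+01  3.500e+01]
 [ 4.746e+02  1.650e+01  3.500e+01]
 [ 4.421e+02 -5.350e+01  3.500e+01]]
t 20.48 p [ 620.  -178.4  129.5] psi -19.9 open 85.0 F [-0.5  0.5 -1.3] q7 13
[0.008, 0.422, 0.003, -0.002, 0.001, -0.004] mm 126 deg 0.3
```

Emit:
carry_out(moves=[0.004,0.15,0.003,0,0,0,1,0.008,0.25,0.003,0,0,0,1,0.008,0.34,0.003,0,0,0,1,0.008,0.4,0.003,0,0,0,1,0.008,0.422,0.003,0,0,0,1,0.008,0.422,0.003,0,0,0,-1,0.008,0.422,0.003,0,0,0,-1,0.008,0.422,0.003,0,0,0,-1,0.008,0.422,0.003,0,0,0,-1,0.008,0.422,0.003,0,0,0,-1], grip_force=30)

```text
t: 21.72
tool_pos: [621.0, -180.7, 4.1]
eef_rot: [[-0.341, 0.005, 0.94], [-0.94, 0.003, -0.341], [-0.004, -1.0, 0.003]]
force: [-1.0, 1.0, 6.7]
opening: 54.3
```

```bash
python3 -c "
from h import *
wshot('w15');plan((580,-140,110,-20),(457.7,-16,110,-20))"
```

```text
t 21.77 p [ 621.  -180.7    4.2] psi -19.9 open 54.7 F [-0.5  1.4  5.3] q7 18
[-0.082, -0.353, -0.174, -0.003, 0.001, -0.004] mm 121 deg 0.3
[-0.332, -0.354, -0.698, -0.003, 0.001, -0.004] mm 255 deg 0.3
```

View pics/w15.png

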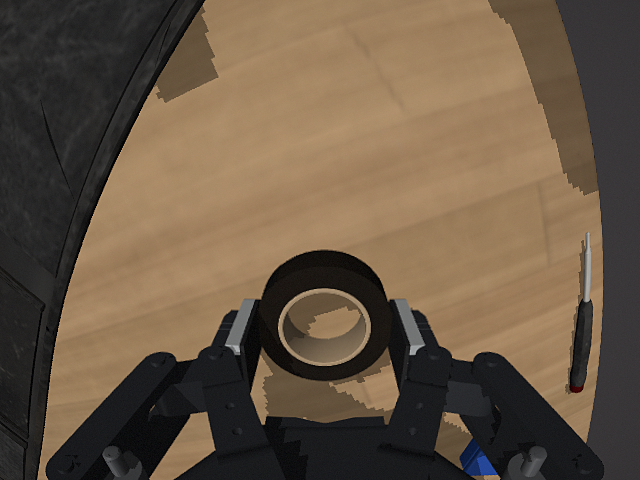

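Emit:
carry_out(moves=[0,-0.1,0,0,0,0,-1,-0.03,-0.25,-0.06,0,0,0,-1,-0.082,-0.353,-0.174,0,0,0,-1,-0.14,-0.354,-0.3,0,0,0,-1,-0.2,-0.354,-0.43,0,0,0,-1,-0.27,-0.354,-0.56,0,0,0,-1,-0.332,-0.354,-0.698,0,0,0,-1,-0.332,-0.354,-0.698,0,0,0,-1,-0.332,-0.354,-0.698,0,0,0,-1])

```text
t: 22.9
tool_pos: [458.5, -16.3, 110.7]
eef_rot: [[-0.341, 0.006, 0.94], [-0.94, 0.003, -0.341], [-0.005, -1.0, 0.005]]
force: [-0.3, -0.2, -1.1]
opening: 54.4
```

```bash
python3 -c "
from h import *
D=np.load('pics/w15.npz')
P=wplane(D,[(324.5,327),(324,381)],19);print(((P-D['t'])@D['R']).round(1))
plan((457.7,-16,60,-20));wshot('w16')
D=np.load('pics/w16.npz');p=D['p'].copy()
A=np.linspace(0,2*np.pi,60)
for r,z,c in((39,35,(0,255,0)),(36,35,(255,0,255)),(39,7,(255,255,0))):
    q=wproj(D,np.c_[457.7+r*np.cos(A),-16+r*np.sin(A),0*A+z]);cv2.polylines(p,[np.int32(q.round())],True,c)
cv2.imwrite('pics/w16o.png',p[:,:,::-1])"
```

```text
[[ -0.4 -14.9   0.2]
 [ 28.5 -15.    0. ]]
t 22.9 p [458.5 -16.3 110.7] psi -19.9 open 54.4 F [-0.3 -0.2 -1.1] q7 4
[0.001, 0.169, -0.004, -0.005, 0.002, -0.005] mm 51 deg 0.4
```

View pics/w16o.png

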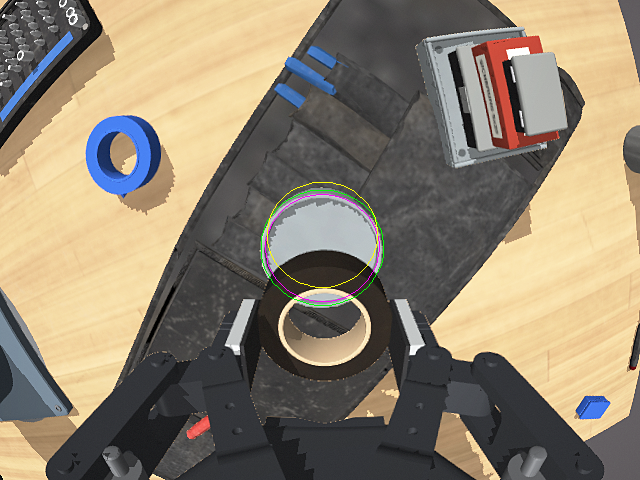

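Emit:
carry_out(moves=[0,0.06,-0.004,-0.005,0,-0.005,-1,0,0.12,-0.004,-0.005,0,-0.005,-1,0,0.169,-0.004,-0.005,0,-0.005,-1,0,0.2,-0.004,-0.005,0,-0.005,-1,0,0.225,-0.004,-0.005,0,-0.005,-1,0,0.225,-0.004,-0.005,0,-0.005,-1])

```text
t: 23.7
tool_pos: [458.0, -16.3, 42.8]
eef_rot: [[-0.342, -0.001, 0.94], [-0.94, -0.0, -0.342], [0.001, -1.0, -0.001]]
force: [-0.0, 0.1, -1.1]
opening: 54.7
```

```bash
python3 -c "
from h import *
plan((457.7,-16,34.1,-20));wshot('w17')
D=np.load('pics/w17.npz');p=D['p'].copy()
A=np.linspace(0,2*np.pi,60)
for r,z,c in((39,35,(0,255,0)),(36,35,(255,0,255))):
    q=wproj(D,np.c_[457.7+r*np.cos(A),-16+r*np.sin(A),0*A+z]);cv2.polylines(p,[np.int32((q*16).round())],True,c,1,cv2.LINE_8,4)
cv2.imwrite('pics/w17o.png',cv2.resize(p[180:400,200:450,::-1],None,fx=2.7,fy=2.7,interpolation=cv2.INTER_NEAREST))"
```

```text
t 23.7 p [458.  -16.3  42.8] psi -20.0 open 54.7 F [-0.   0.1 -1.1] q7 9
[-0.001, 0.029, -0.001, 0.001, 0.0, 0.001] mm 9 deg 0.1
```

View pics/w17o.png

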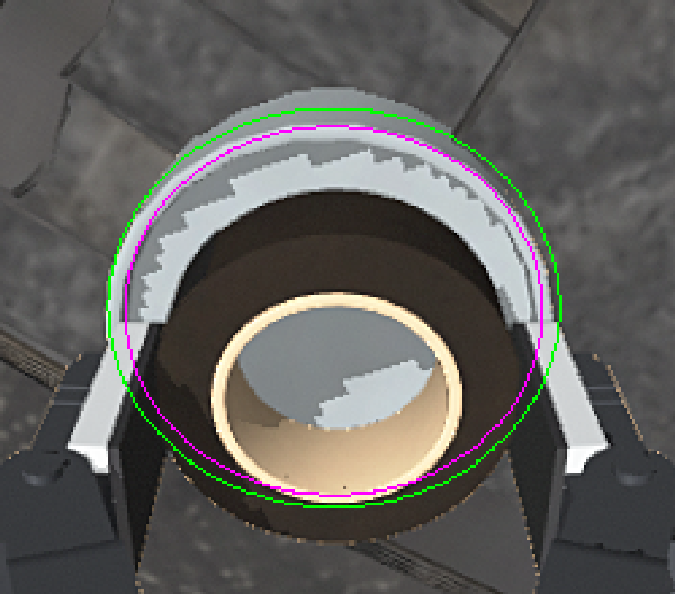

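```bash
python3 -c "
from h import *
plan((456.5,-17.3,34.1,-20))"
```

```text
t 23.75 p [458.2 -16.3  43.1] psi -20.0 open 53.8 F [ 0.6 -0.3 -0.4] q7 9
[0.005, 0.03, -0.004, 0.0, 0.001, 0.0] mm 9 deg 0.0
```

Emit:
carry_out(moves=[0.005,0.01,-0.004,0,0,0,-1,0.005,0.02,-0.004,0,0,0,-1,0.005,0.026,-0.004,0,0,0,-1,0.005,0.03,-0.004,0,0,0,-1,0.005,0.03,-0.004,0,0,0,-1])

```text
t: 24.38
tool_pos: [456.5, -17.3, 34.3]
eef_rot: [[-0.342, -0.0, 0.94], [-0.94, -0.0, -0.342], [0.0, -1.0, -0.0]]
force: [-1.8, 0.1, 3.6]
opening: 54.5
```

```bash
python3 -c "
from h import *
plan((456.5,-17.3,34.1,-20))"
```

```text
t 24.38 p [456.5 -17.3  34.3] psi -20.0 open 54.5 F [-1.8  0.1  3.6] q7 10
[0.0, 0.001, -0.0, 0.0, 0.0, 0.0] mm 0 deg 0.0
```

Contact with the floor (3.6 N). Release and back off.

Emit:
carry_out(moves=[0,0,0,0,0,0,0.8,0,0,0,0,0,0,0.8,0,0,0,0,0,0,0.8,0,-0.1,0,0,0,0,1,0,-0.25,0,0,0,0,1,0,-0.35,0,0,0,0,1])

```text
t: 25.12
tool_pos: [456.7, -17.4, 140.8]
eef_rot: [[-0.342, 0.001, 0.94], [-0.94, -0.0, -0.342], [0.0, -1.0, 0.001]]
force: [-0.4, 0.6, -0.2]
opening: 85.3
```

```bash
python3 -c "
from h import *
wshot('w18');plan((510,140,145,0),(553,281,140,20))"
```

```text
t 25.18 p [458.  -17.7 143.4] psi -20.0 open 85.3 F [ 1.5 -0.4  1.8] q7 1
[-0.553, -0.004, -0.017, -0.004, -0.334, -0.001] mm 166 deg 20.0
[-1.044, 0.013, -0.043, -0.004, -0.667, -0.0] mm 313 deg 40.0
```

View pics/w18.png

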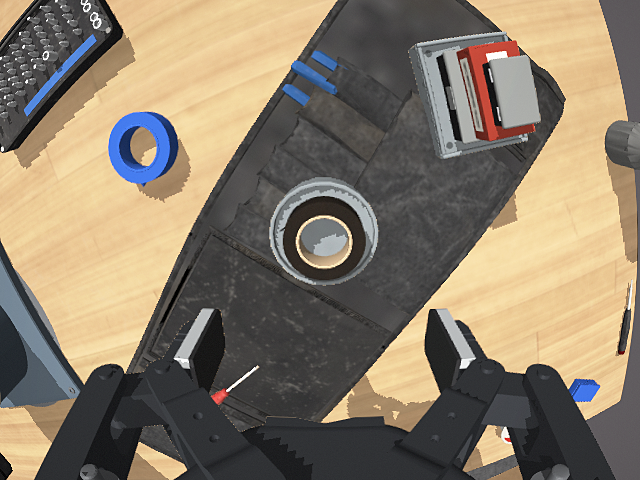

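```bash
python3 -c "
from h import *
D=np.load('pics/w18.npz')
print(wplane(D,[(324,241.5)],49),wplane(D,[(270,236),(378,236),(324,286)],35).round(1))"
```

```text
[[456.78945019 -17.45610062  49.        ]] [[420.4  -5.   35. ]
 [492.7 -31.3  35. ]
 [443.1 -55.   35. ]]
```

Emit:
carry_out(moves=[-0.2,0,-0.01,0,-0.13,0,1,-0.4,0,-0.02,0,-0.26,0,1,-0.6,0,-0.03,0,-0.4,0,1,-0.8,0.01,-0.04,0,-0.54,0,1,-1,0.01,-0.043,0,-0.667,0,1,-1,0.01,-0.043,0,-0.667,0,1,-1,0.01,-0.043,0,-0.667,0,1])

```text
t: 26.05
tool_pos: [548.3, 268.0, 140.3]
eef_rot: [[0.342, 0.003, 0.94], [-0.94, -0.001, 0.342], [0.002, -1.0, 0.003]]
force: [-0.7, 0.4, -1.1]
opening: 85.3
```

```bash
python3 -c "
from h import *
wshot('w19');plan()"
```

```text
t 26.1 p [548.3 267.3 140.6] psi 19.9 open 85.0 F [-0.2 -0.  -0.3] q7 5
```

View pics/w19.png

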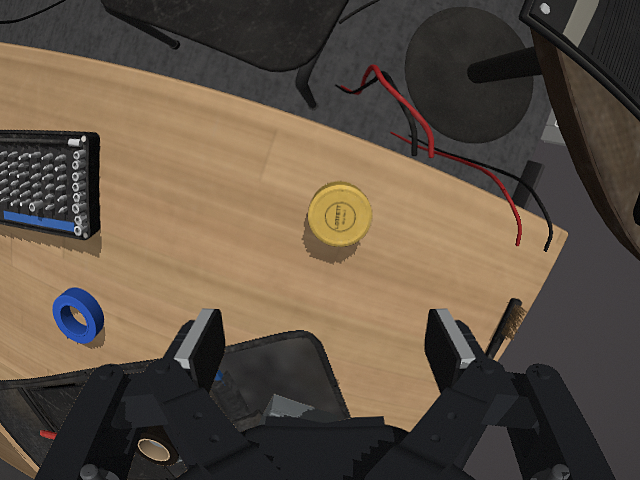

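```bash
python3 -c "
from h import *
D=np.load('pics/w19.npz')
P=wplane(D,[(340.5,215),(308,215),(373,215),(340.5,246.5)],23);print(P.round(1));c=P[0]
plan((c[0],c[1],4,20))"
```

```text
[[555.4 282.6  23. ]
 [533.2 274.5  23. ]
 [577.8 290.7  23. ]
 [564.  259.7  23. ]]
t 26.1 p [548.3 267.3 140.6] psi 19.9 open 85.0 F [-0.2 -0.  -0.3] q7 5
[-0.041, 0.455, 0.038, -0.003, -0.002, 0.002] mm 138 deg 0.2
```

Emit:
carry_out(moves=[-0.02,0.12,0.02,0,0,0,1,-0.041,0.25,0.038,0,0,0,1,-0.041,0.36,0.038,0,0,0,1,-0.041,0.42,0.038,0,0,0,1,-0.041,0.455,0.038,0,0,0,1,-0.041,0.455,0.038,0,0,0,-1,-0.041,0.455,0.038,0,0,0,-1,-0.041,0.455,0.038,0,0,0,-1,-0.041,0.455,0.038,0,0,0,-1,-0.041,0.455,0.038,0,0,0,-1])

```text
t: 27.35
tool_pos: [556.0, 282.8, 5.4]
eef_rot: [[0.34, 0.005, 0.94], [-0.94, 0.0, 0.34], [0.002, -1.0, 0.005]]
force: [-0.6, -0.5, 6.3]
opening: 46.0
```

Emit:
carry_out(moves=[0,0,0,0,0,0,-1,0,0,0,0,0,0,-1])

```text
t: 27.6
tool_pos: [556.2, 283.0, 5.8]
eef_rot: [[0.34, 0.006, 0.94], [-0.94, 0.0, 0.34], [0.001, -1.0, 0.006]]
force: [0.2, -0.3, -1.3]
opening: 45.8
```

```bash
python3 -c "
from h import *
wshot('w20');plan((540,250,150,20),(456.7,-17.4,150,-20),(480,0,150,-20))"
```

```text
t 27.65 p [556.1 282.9   5.6] psi 19.9 open 45.9 F [-0.1  0.   0.2] q7 8
[0.086, -0.482, -0.085, -0.005, -0.002, 0.001] mm 149 deg 0.3
[0.829, -0.483, -0.65, -0.005, 0.665, -0.0] mm 348 deg 39.9
[0.801, -0.483, -0.557, -0.005, 0.665, -0.0] mm 327 deg 39.9
```

View pics/w20.png

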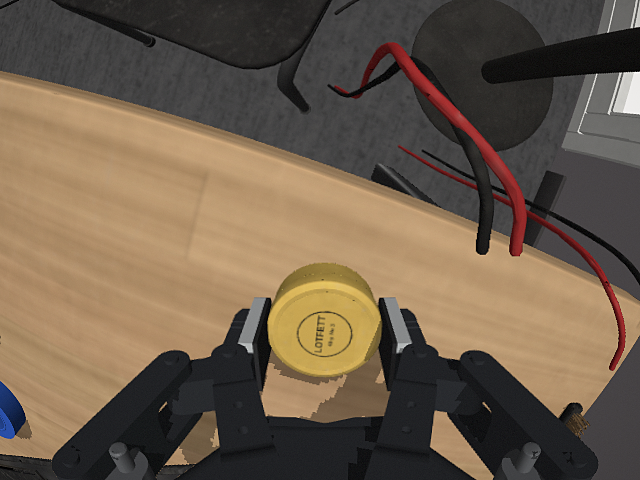

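Emit:
carry_out(moves=[0.01,-0.1,-0.01,-0.005,0,0,-1,0.03,-0.25,-0.03,-0.005,0,0,-1,0.086,-0.45,-0.085,-0.005,0,0,-1,0.2,-0.482,-0.17,-0.005,0.11,0,-1,0.33,-0.482,-0.26,-0.005,0.22,0,-1,0.46,-0.482,-0.36,-0.005,0.34,0,-1,0.59,-0.482,-0.46,-0.005,0.46,0,-1,0.72,-0.483,-0.56,-0.005,0.58,0,-1,0.829,-0.483,-0.65,-0.005,0.665,0,-1,0.829,-0.483,-0.65,-0.005,0.665,0,-1])

```text
t: 28.9
tool_pos: [455.3, -20.3, 150.2]
eef_rot: [[-0.348, 0.0, 0.938], [-0.938, -0.0, -0.348], [0.0, -1.0, 0.0]]
force: [0.4, 0.9, -1.3]
opening: 45.7
```

```bash
python3 -c "
from h import *
D=np.load('pics/w20.npz')
P=wplane(D,[(324.5,333),(270,325),(380,325),(325,377)],24);print(((P-D['t'])@D['R']).round(1))
plan((456.7,-17.4,62,-20))"
```

```text
[[  0.2 -18.2  -0.6]
 [ -3.4 -18.4 -22.2]
 [ -3.2 -18.1  21.5]
 [ 23.4 -18.2  -0.4]]
t 28.9 p [455.3 -20.3 150.2] psi -20.4 open 45.7 F [ 0.4  0.9 -1.3] q7 1
[-0.011, 0.294, 0.001, -0.0, -0.006, 0.0] mm 88 deg 0.4
```

Emit:
carry_out(moves=[-0.011,0.07,0,0,0,0,-1,-0.011,0.14,0,0,0,0,-1,-0.011,0.21,0,0,0,0,-1,-0.011,0.26,0,0,0,0,-1,-0.011,0.294,0,0,0,0,-1,-0.011,0.294,0,0,0,0,-1])

```text
t: 29.65
tool_pos: [456.4, -16.8, 61.6]
eef_rot: [[-0.347, -0.001, 0.938], [-0.938, -0.0, -0.347], [0.0, -1.0, -0.001]]
force: [-0.1, 0.1, -0.3]
opening: 46.1
```

```bash
python3 -c "
from h import *
plan((456.7,-17.4,55,-20));wshot('w21')"
```

```text
t 29.65 p [456.4 -16.8  61.6] psi -20.3 open 46.1 F [-0.1  0.1 -0.3] q7 8
[0.001, 0.022, 0.002, 0.001, -0.005, 0.0] mm 7 deg 0.3
```

View pics/w21.png

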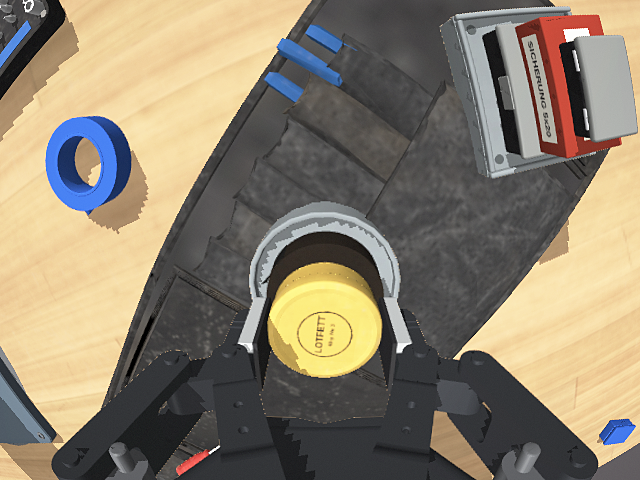

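Aligned: tin at (325, 320) over the tape. Lower to contact.

Emit:
carry_out(moves=[0,0.01,0.001,0,0,0,-1,0,0.016,0.001,0,0,0,-1,0,0.022,0.001,0,0,0,-1,0,0.022,0.001,0,0,0,-1])

```text
t: 30.2
tool_pos: [456.9, -17.1, 55.4]
eef_rot: [[-0.347, -0.0, 0.938], [-0.938, -0.0, -0.347], [0.0, -1.0, -0.0]]
force: [-0.3, 0.2, -0.5]
opening: 45.9
```

```bash
python3 -c "
from h import *
plan((456.7,-17.4,54,-20))"
```

```text
t 30.2 p [456.9 -17.1  55.4] psi -20.3 open 45.9 F [-0.3  0.2 -0.5] q7 8
[0.001, 0.005, -0.0, 0.0, -0.006, 0.0] mm 1 deg 0.3
```

Emit:
carry_out(moves=[0,0.003,0,0,0,0,-1,0,0.005,0,0,0,0,-1,0,0.005,0,0,0,0,-1,0,0.005,0,0,0,0,0.6,0,0.005,0,0,0,0,0.6,0,0.005,0,0,0,0,0.6,0,-0.08,0,0,0,0,0.8,0,-0.2,0,0,0,0,1,0,-0.33,0,0,0,0,1,0,-0.33,0,0,0,0,1])

```text
t: 31.45
tool_pos: [458.2, -17.2, 156.5]
eef_rot: [[-0.347, 0.004, 0.938], [-0.938, 0.001, -0.347], [-0.002, -1.0, 0.004]]
force: [1.1, 0.5, 0.1]
opening: 85.3
```

```bash
python3 -c "
from h import *
plan();wshot('w22')
p,d=eyes.capture('side');cv2.imwrite('pics/side1.png',cv2.resize(p[180:400,200:520,::-1],None,fx=2.5,fy=2.5))"
```

```text
t 31.45 p [458.2 -17.2 156.5] psi -20.3 open 85.3 F [1.1 0.5 0.1] q7 0
```

View pics/w22.png

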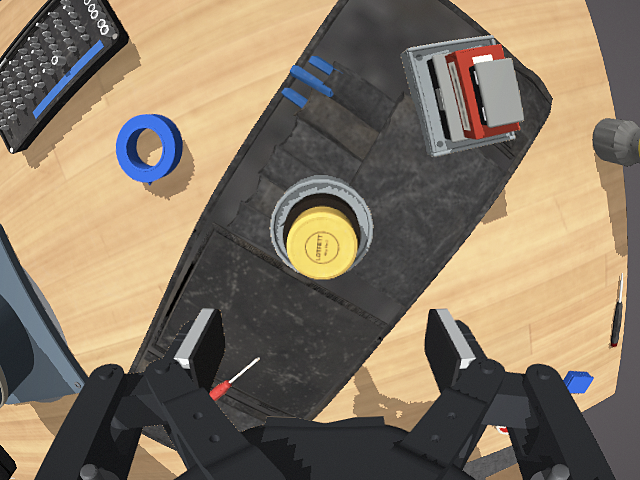

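View pics/side1.png

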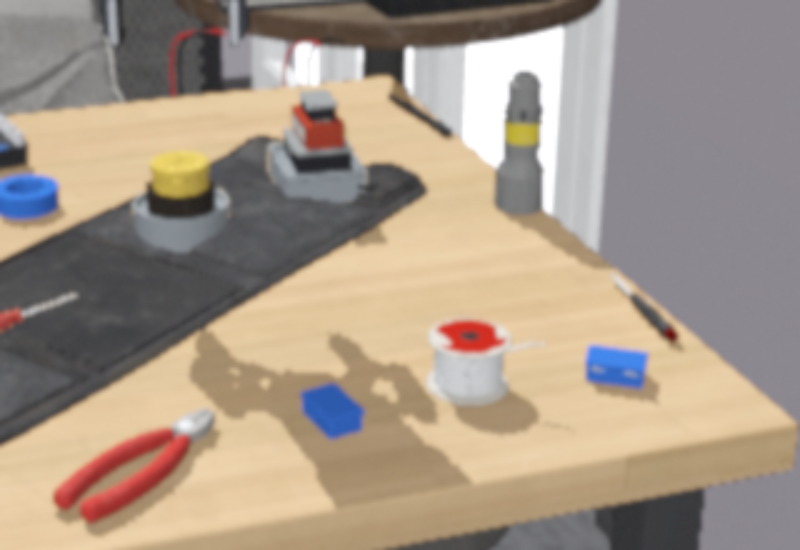

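```bash
python3 -c "
from h import *
D=np.load('pics/w22.npz')
print(wplane(D,[(322,246)],72))
s=get_state();print(s['qd'].round(2));print(bot.hand_in())"
```

```text
[[457.19358262 -17.22391883  72.        ]]
[ 0.53  1.33 -0.84  0.76 -0.18 -0.21  0.13]
the job is handed in; nothing more can be done
None
```

All five parts are stacked in the two holders and the job is handed in, at about 31.5 s of the 122 s allowed. The hand-in gave no verdict. My last camera checks put everything inside the limits.

**Round holder**
- The tape was measured at (456.8, −17.5) mm. My estimates of the holder centre run from about (456, −18) to (457, −15), so the offset is 2–3 mm at most.
- The tin was measured at (457.2, −17.2) mm, under 1 mm from the tape's centre.

**Rectangular holder**
- The large box was measured at (593.0, 44.1) mm against a holder centre of about (592, 45).
- The card box is at (593.5, 44.1) mm and the small box at (593.8, 43.1) mm, so each is within about 1 mm of the one below.
- The long sides run within a few degrees of the holder's.

**Checks on the rest**
- The final side view shows both stacks upright. The reel and torch are standing and looked unmoved, but I did not measure them. The blue look-alikes were left alone.
- The arm is clear of everything with the gripper open.
- **Disagreements:** the overhead and wrist cameras differed by 2–3 mm on the holder positions. I corrected for that with close wrist views before each holder's first release. I did not measure the heights after release.

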